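Clip a bur holder onto the bench rail

TASK

Clip the loose bur-holder module onto the free length of the bench rail, beside the holder that is already there and the same way round: hook its fixed lip under the rail edge nearest the robot while its other end is still tilted up, then rock it down gently until its sprung foot clicks under the far edge and it sits flat, and let go. Do not force the rail or the module (stay below about 45 N between them), and leave the bottle, the cup, the stone and the grey block where they are.

Things in the scene. Friction and masses are not known exactly. Their poses are not given: they have to be found in the camera images.
- rail_slot (a point): Middle of the rail's free length, on its flat top face (40 to 52 mm above the bench, it varies). Aluminium T rail on a fixed wooden board (110 x 215 mm). Axes: y along the rail, z up, x across it away from the robot. Free from y = -61 mm (10 mm high end stop) to +61 mm (an identical clipped-on holder, 45 mm above the rail). The module may sit anywhere between them.
- rail_edge (a point): Middle of the rail's near upper edge, 25 mm before rail_slot in x, same axes. The top flange is 50 mm wide in all, 3 mm thick, and overhangs a 26 mm wide web by 12 mm on either side; 25 mm are free under it down to the board.
- module_centre (a point): Middle of the loose module's housing: grey plastic, wooden top, 70 mm long (x, lip end to foot end), 40 mm wide (y, flat parallel sides), top 22 mm above here. 0.13 to 0.23 kg. It stands upright on the bench, this point 36 mm up. Three burs stand 12 mm high on the lip half; a black thumb pad (x +19 to +33) lies over the foot. Hold it by its width, from here up, so that the fingers clear the rail.
- module_seat (a point): On the module's seat, the flat underside that comes to lie on the rail's top face: 23 mm below and 3 mm before module_centre (x). Clipped home it lies at rail_slot's x and z, with 1.5 mm play either way in x. Same axes as the module. The seat reaches from x = -8 to +30 mm of here; further to -x the underside is cut back 3 mm higher, to let the module tilt.
- module_lip (a point): Tip of the module's fixed lip, upper face, mid-width: 20 mm before and 4 mm below module_seat. The lip is 4 mm thick and points to +x; it starts 6.5 mm behind this tip at the inner face of a leg that reaches 13 mm below the seat. It goes under the flange with the foot end tilted up 20 to 25 degrees. Home, it lies 5 mm inside the near edge, 1 mm under the flange.
- foot_tip (a point): Tip of the module's sprung steel foot, upper face: 21.8 mm beyond and 4.2 mm below module_seat when relaxed. Below it a slope 37 degrees from the vertical runs down and outward, to 13 mm below the seat: pressing down pushes the foot outward past the rail's far edge, then it springs back under the flange, 3 mm deep. That takes about 13 N downward at the foot end.
- module_foot (a joint): Travel of the sprung foot in m: 0 relaxed (also once clicked in), up to 0.0052 pushed outward against its spring (about 6 N at 0, 11 N at 0.003).
- dropper_bottle: Square clear dropper bottle with a nozzle, 30 x 30 x 86 mm, origin at the middle of its underside; a bystander.
- alu_cup: Aluminium cup standing upside down, diameter 57 mm, 48 mm high, origin at the middle of its underside; a bystander.
- pumice: Brown pumice stone, 32 x 48 x 23 mm, origin at the middle of its underside; a bystander.
- gum_block: Small grey rubber abrasive block, 20 x 50 x 12 mm, origin at the middle of its underside; a bystander.
Mind the look-alikes: they are no part of the job. Leave any green or purple look-alike of the part that bears module_centre alone.

How it is judged:
By the outcome, as a careful person would: the job done as asked, in the order asked, and still so for the second after the job is handed in, with the robot touching nothing.
It also fails if it takes over 58 s, if anything falls off the work surface, if the arm or the gripper's body presses on something with over 40 N, if the wrist force passes 120 N, or if a joint passes its speed limit or range.

ROBOT

A 7-joint arm with a two-finger parallel gripper is mounted at the origin on the work surface; the furniture and walls round the work are solid. World frame = base frame: x ahead of the robot, y to its left, z up, the work surface at z = 0. Lengths are in m, angles in rad, forces in N, time in s.
With the tool pointing down it reaches from about 0.35 to 0.9 m from the base axis. Payload 7.2 kg.
Tool frame: the origin (TCP) lies where the fingers leave the gripper's body, on its centre line; the fingertips stand 73 mm ahead of it and the grasp point (between the pads) lies 54 mm ahead of it; y points along the fingers, z is the direction in which the jaws open and shut, and the axes are right-handed (so a half turn about y gives the same grasp; the last joint's range is limited). The gripper opens to 85 mm and grips with 20 to 120 N. Pads are 22 mm wide; open, the fingers measure 114 mm over their backs; the gripper's body (76 mm by 85 mm) begins 54 mm behind the grasp point. The pads swing forward as they close: fully open they stand 13 mm farther back than shut.
Start: joints at [1.144, 0.411, -0.013, 1.596, 0.006, 1.134, -0.082], TCP at [0.219, -0.585, 0.304] pointing down, gripper open.
Joint ranges: [-2.95, 2.95], [-0.29, 1.99], [-1.47, 1.44], [0.14, 2.54], [-1.03, 4.17], [0.13, 1.85], [-2.86, 2.86]. Speed limits (rad/s): [2.39, 2.39, 3.01, 3.01, 3.14, 3.14, 3.14].

INTERFACE

Orientations are given as [roll, pitch, yaw] about the fixed x, y, z axes, in that order (R = Rz(yaw) Ry(pitch) Rx(roll)).
In Python, from plant import bot gives the robot as it stands.
- The arm moves only by the tool send_rows, never from a script. Its argument "plan" is a list of rows, each a list of 6 numbers: the shift along the tool's x, y, z in m, then the turn, a rotation vector about the tool's x, y, z in rad. A call has 1 to 20 rows; each row shifts and turns the commanded pose from where the row before left it, along the tool's axes as they then stand; what a row does not reach is not made up. A row lasts 1/8 s, in which the tool goes at most 62.5 mm and 10.7 degrees, less where a joint would pass 70% of its speed; a pose out of reach is approached as far as the arm can. A call is refused whole if a number of a shift passes 0.0625 or a number of a turn 0.188, either way. A call with a gripper value outside its range is refused whole. "jaw" is the finger opening in m, from 0 to 0.0854, set as the call begins (left out, the last holds). The fingers move at their own pace and stop on an object; "newtons" is the grip in N (left out, the last holds). Time passes only in rows, so rows that do not move let the fingers close. It gives the time, the measured TCP pose, the force and the opening at its end, in the units of the state.
- bot.observe(): the state, without advancing time (a new reading comes with each control period).
- bot.read_camera(name): name is "scene" or "top"; returns a dict with "color" (384x512x3 uint8, red, green, blue), "fx", "fy", "cx", "cy" (pixels), "k1" (the pictures are not rectified: a ray, as slopes to the right and down, at radius r is drawn at 1 + k1 r^2 times it, then the intrinsics apply), "origin" and "rotation" of the camera in the world. Camera axes: x right, y up, looking along -z (the intrinsics and any distortion apply to the point x, -y, -z); pixel columns grow to the right and rows downward; lengths in m; the calibration is good to about 2 mm. A picture is of the moment at which its call begins. There is no depth.
- bot.finish_job(): hands the job in, once; it reports no verdict.
The state is a dict: "time_s": time; "joint_positions": joint angles; "joint_velocities": joint speeds; "joint_torque": joint torques, N m; "eef_pos": TCP position; "ee_rot": TCP orientation; "ft_force": force on the tool from outside, world axes, zero at the start; "torque": the same for the moment, N m; "grip_width": finger opening in m.
Only numpy, scipy, OpenCV 4.12 (cv2) and the standard library are available. Lean on these libraries where they do the work, as an engineer would, in place of code of your own. Each camera call takes 0.05 s, during which the arm holds its last target.

## Working session

There is one attempt and no reset: what is moved stays moved. The work goes in short steps, Python scripts to look and compute and a tool call to move; the robot and the scene stay as the last step left them, time stands still between calls to the robot, and variables do not carry over. Pictures are saved under pics/ and viewed, and the job is handed in when it is done.

Besides the shell and the picture viewer there is one more tool, called after "Emit:" in YAML: its name, and indented under it one key for each argument. send_rows: Moves the arm, as the interface text tells. Its arguments: {"type":"object","properties":{"plan":{"type":"array"},"jaw":{"type":"number"},"newtons":{"type":"number"}},"required":["plan"]}

```bash
ls; mkdir -p pics
python3 - <<'E'
from plant import bot
import cv2
s=bot.observe()
for k,v in s.items(): print(k,v)
for n in("scene","top"):
    c=bot.read_camera(n); cv2.imwrite(f"pics/{n}0.png",c["color"][:,:,::-1])
    print(n,{k:v for k,v in c.items() if k!="color"})
E
```

```text
pics
time_s 0.0
joint_positions [ 1.14380616  0.41192561 -0.01272633  1.59709074  0.00562521  1.13431335
 -0.08216456]
joint_velocities [-2.85739465e-03  5.66718643e-04 -2.71475893e-04  4.54659241e-04
  7.81151548e-05 -6.53435337e-05 -3.64389795e-04]
joint_torque [-4.05855135e-04 -6.00625920e+01  6.81764893e-01 -2.99417764e+01
  1.38178669e-02  1.05048297e-02 -7.43484037e-06]
eef_pos [ 0.21929026 -0.58483501  0.30301778]
ee_rot [-1.57249196e+00 -1.38199057e-04 -2.78271826e+00]
ft_force [-0.84023502  0.35419423  1.18785946]
torque [0.03793379 0.00240632 0.00121926]
grip_width 0.0854005184137959
scene {'fx': 472.35331954269435, 'fy': 472.35331954269435, 'cx': 256.24753289634975, 'cy': 189.49299017266358, 'k1': 0.009736660592260997, 'origin': array([ 1.2232139 , -1.10484542,  0.63241976]), 'rotation': array([1.16444923, 0.01080427, 0.57486513])}
top {'fx': 410.29758224205744, 'fy': 410.29758224205744, 'cx': 250.10463074361124, 'cy': 192.7670111830128, 'k1': -0.06405794165236735, 'origin': array([4.42485098e-01, 6.03669200e-04, 1.11904786e+00]), 'rotation': array([ 7.19852640e-02, -2.67133696e-04, -1.59777601e+00])}
```

View pics/scene0.png

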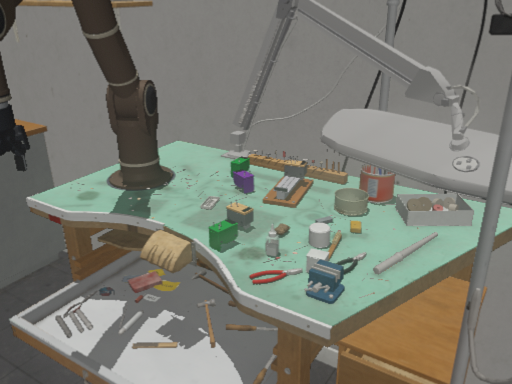

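View pics/top0.png

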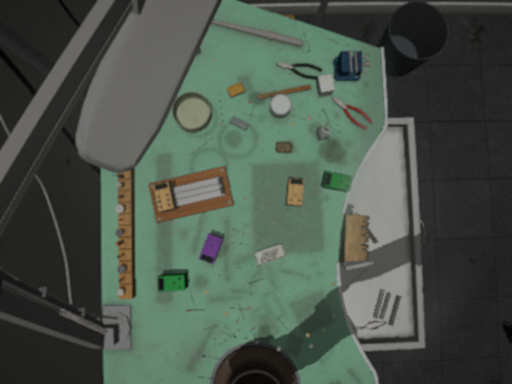

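Candidates (top picture): loose module with wooden top (295,191); clipped-on holder (163,196); look-alikes green (173,281) and (336,181), purple (212,247). By the description, I choose (295,191). Next, close crops.

```bash
cat > h.py <<'E'
import numpy as np, cv2
from scipy.spatial.transform import Rotation as Ro
from plant import bot
def cam(n):
    c=bot.read_camera(n); c["R"]=Ro.from_euler("xyz",c["rotation"]).as_matrix(); return c
def proj(c,P):
    p=(np.atleast_2d(P)-c["origin"])@c["R"]; a=p[:,0]/-p[:,2]; b=-p[:,1]/-p[:,2]
    f=1+c["k1"]*(a*a+b*b); return np.c_[c["fx"]*a*f+c["cx"],c["fy"]*b*f+c["cy"]]
def ray(c,uv):
    uv=np.atleast_2d(uv).astype(float)
    K=np.array([[c["fx"],0,c["cx"]],[0,c["fy"],c["cy"]],[0,0,1]])
    n=cv2.undistortPoints(uv[:,None,:],K,np.array([c["k1"],0,0,0.]))[:,0]
    return np.c_[n[:,0],-n[:,1],-np.ones(len(n))]@c["R"].T
def onz(c,uv,z):
    d=ray(c,uv); return c["origin"]+d*((z-c["origin"][2])/d[:,2])[:,None]
def tri(c1,p1,c2,p2):
    A=np.zeros((3,3));b=np.zeros(3);
    for c,p in((c1,p1),(c2,p2)):
        d=ray(c,p)[0]; d/=np.linalg.norm(d); M=np.eye(3)-np.outer(d,d); A+=M; b+=M@c["origin"]
    return np.linalg.solve(A,b)
def crop(c,x0,y0,x1,y1,s,name):
    im=cv2.resize(c["color"][y0:y1,x0:x1],None,fx=s,fy=s,interpolation=cv2.INTER_CUBIC)
    cv2.imwrite("pics/"+name,im[:,:,::-1])
E
python3 - <<'E'
from h import *
t=cam("top");s=cam("scene")
crop(t,140,155,240,230,8,"t_rail.png");crop(t,240,160,320,220,10,"t_mod.png")
crop(s,205,190,285,250,10,"s_mod.png");crop(s,250,150,330,210,10,"s_rail.png")
E
```

```text
(no output)
```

View pics/t_rail.png

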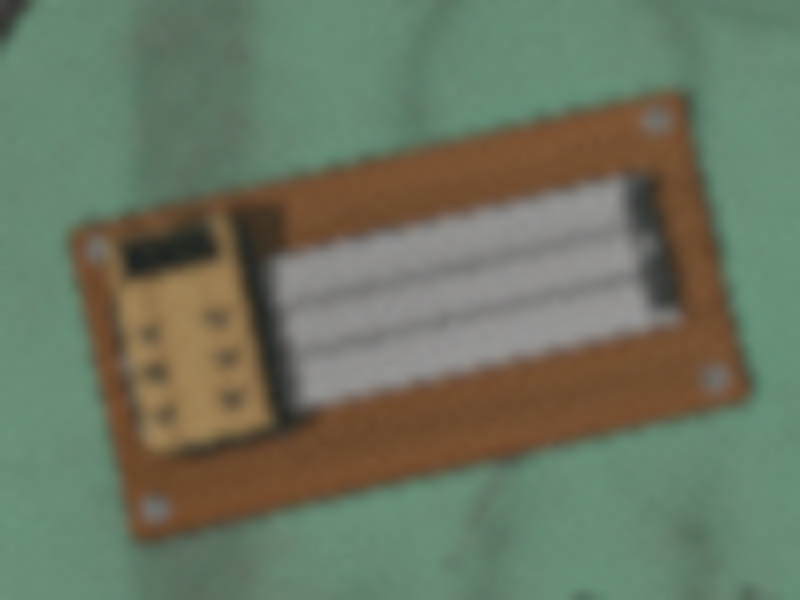

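View pics/t_mod.png

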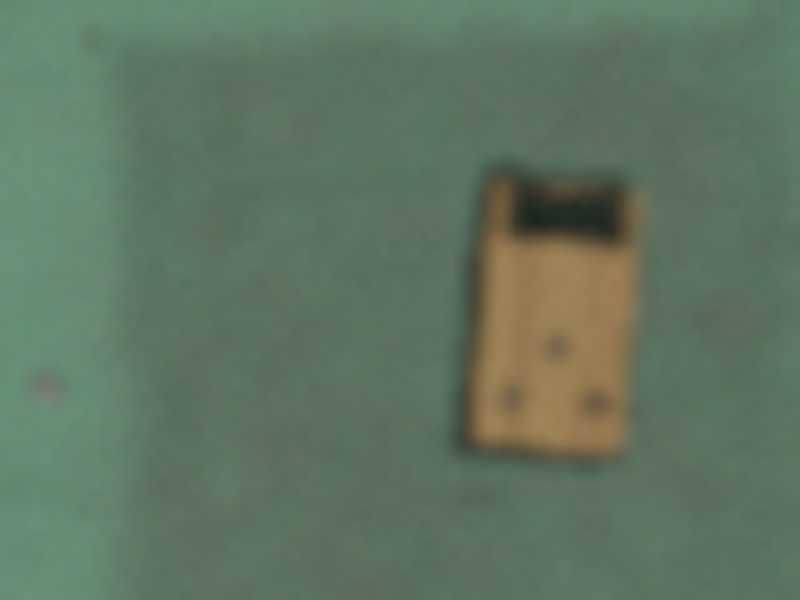

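View pics/s_mod.png

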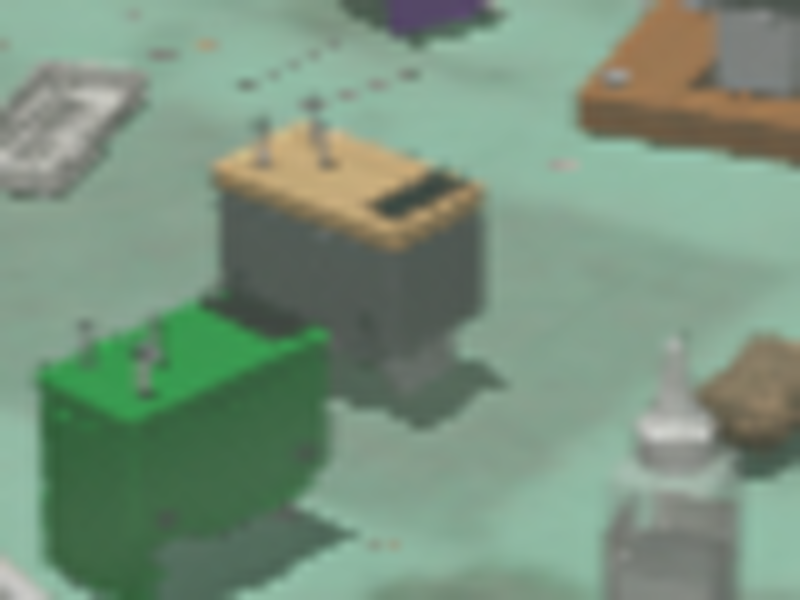

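View pics/s_rail.png

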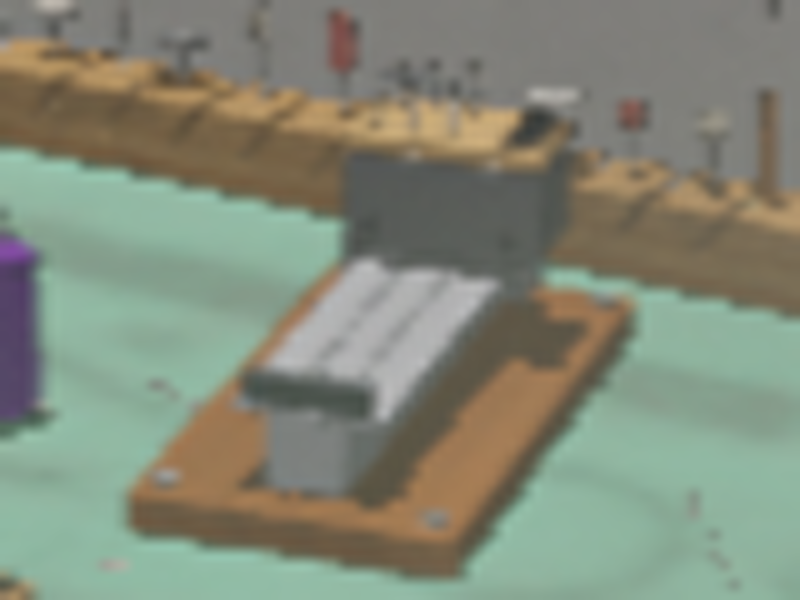

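```bash
cat > meas.py <<'E'
from h import *
t=cam("top");s=cam("scene")
def wood(c,x0,y0,x1,y1):
    h=cv2.cvtColor(c["color"],cv2.COLOR_RGB2HSV).astype(int); m=np.zeros(h.shape[:2],np.uint8)
    w=(h[...,0]>10)&(h[...,0]<26)&(h[...,1]>70)&(h[...,2]>120)
    m[y0:y1,x0:x1]=w[y0:y1,x0:x1]*255; return m
def quad(m):
    m=cv2.morphologyEx(m,cv2.MORPH_CLOSE,np.ones((9,9)))
    cs,_=cv2.findContours(m,cv2.RETR_EXTERNAL,cv2.CHAIN_APPROX_NONE); c=max(cs,key=cv2.contourArea)
    return c,cv2.contourArea(c)
c,a=quad(wood(t,270,165,320,215)); r=cv2.minAreaRect(c.astype(np.float32)); bp=cv2.boxPoints(r)
P=onz(t,bp,0.058); print("module top px",r,a); print(P.round(4))
ctr=onz(t,[r[0]],0.058)[0]; print("centre top",ctr)
c,a=quad(wood(s,215,190,260,220)); print("scene wood",cv2.minAreaRect(c.astype(np.float32)),a)
p=cv2.approxPolyDP(c,2.5,True)[:,0]; print("scene poly",p.tolist()); print(onz(s,p,0.058).round(4))
hs=cv2.cvtColor(t["color"],cv2.COLOR_RGB2HSV)
m=((hs[...,1]<45)&(hs[...,2]>110)).astype(np.uint8)*255; m2=np.zeros_like(m); m2[170:210,168:230]=m[170:210,168:230]
c,a=quad(m2); r=cv2.minAreaRect(c.astype(np.float32)); print("rail top px",r,a, cv2.boxPoints(r).round(2).tolist()); print(onz(t,cv2.boxPoints(r),0.046).round(4))
v=cv2.merge([m2,wood(t,150,165,320,215),m])
cv2.imwrite("pics/mask_t.png",cv2.resize(v[150:230,140:330],None,fx=4,fy=4,interpolation=0))
h2=cv2.cvtColor(s["color"],cv2.COLOR_RGB2HSV)
cv2.imwrite("pics/mask_s.png",cv2.resize(cv2.merge([((h2[...,1]<45)&(h2[...,2]>135)).astype(np.uint8)*255]*2+[wood(s,215,150,330,225)])[150:225,215:330],None,fx=6,fy=6,interpolation=0))
E
python3 meas.py
```

```text
module top px ((295.2620849609375, 193.85520935058594), (14.782095909118652, 20.595279693603516), 4.763641834259033) 268.0
[[ 0.4885 -0.0966  0.058 ]
 [ 0.5417 -0.1028  0.058 ]
 [ 0.5375 -0.1411  0.058 ]
 [ 0.4843 -0.1347  0.058 ]]
centre top [ 0.512974   -0.11877933  0.058     ]
scene wood ((239.31504821777344, 207.99314880371094), (24.461599349975586, 8.66104507446289), 20.556041717529297) 137.5
scene poly [[227, 206], [243, 214], [252, 209], [235, 203]]
[[ 0.4857 -0.1312  0.058 ]
 [ 0.5537 -0.1498  0.058 ]
 [ 0.5573 -0.1103  0.058 ]
 [ 0.4934 -0.1027  0.058 ]]
rail top px ((198.8644561767578, 190.80352783203125), (19.32535743713379, 47.604209899902344), 77.19573211669922) 793.0 [[173.50999450683594, 186.66000366210938], [219.92999267578125, 176.11000061035156], [224.22000122070312, 194.9499969482422], [177.8000030517578, 205.5]]
[[0.5414 0.1992 0.046 ]
 [0.5659 0.0764 0.046 ]
 [0.5159 0.0662 0.046 ]
 [0.4915 0.1886 0.046 ]]
```

```bash
cat > edge.py <<'E'
from h import *
from scipy.ndimage import map_coordinates
def up(x0,y0,s,pts): return (np.array(pts,float)+.5)/s-.5+np.array([x0,y0])
def edge(c,a,b,ch=None,w=2.5,n=25,trim=.12):
    g=(c["color"].astype(float)@np.array([.3,.6,.1])) if ch is None else c["color"].astype(float)@np.array(ch)
    a,b=np.array(a),np.array(b); d=(b-a)/np.linalg.norm(b-a); nn=np.array([-d[1],d[0]])
    o=np.linspace(-w,w,51); P=[]
    for f in np.linspace(trim,1-trim,n):
        q=a+(b-a)*f+o[:,None]*nn
        v=map_coordinates(g,[q[:,1],q[:,0]],order=1); v=np.convolve(np.pad(v,5,mode="edge"),np.ones(11)/11,"valid")
        G=np.abs(np.gradient(v)); k=G.argmax(); W=G*(np.abs(o-o[k])<.8); P.append(a+(b-a)*f+nn*(W@o/W.sum()))
    l=cv2.fitLine(np.array(P,np.float32),cv2.DIST_HUBER,0,.01,.01).ravel()
    r=np.abs((np.array(P)-l[2:])@np.array([-l[1],l[0]])); return l,np.median(r)
def inter(l,m):
    A=np.c_[l[:2],-m[:2]]; k=np.linalg.solve(A,m[2:]-l[2:]); return l[2:]+k[0]*l[:2]
def quadfit(c,P,**k):
    L=[edge(c,P[i],P[(i+1)%4],**k) for i in range(4)]
    return np.array([inter(L[i-1][0],L[i][0]) for i in range(4)]),[round(float(x[1]),2) for x in L]
E
cat > m2.py <<'E'
from edge import *
t=cam("top");s=cam("scene")
Qt,r=quadfit(t,up(240,160,10,[(492,172),(650,185),(628,455),(470,445)])); print("mod top",Qt.round(2).tolist(),r)
W=onz(t,Qt,.058);print(W.round(4).tolist()); print("ctr",W.mean(0).round(4))
Qs,r=quadfit(s,up(205,190,10,[(215,170),(395,240),(485,190),(310,120)]),w=1.8); print("mod scene",Qs.round(2).tolist(),r)
Ws=onz(s,Qs,.058);print(Ws.round(4).tolist()); print("ctr",Ws.mean(0).round(4))
# rail edges
for nm,c,pa,pb,args in(("near t",t,(310,408),(660,326),(140,155,8)),("far t",t,(270,258),(620,182),(140,155,8)),
  ("near s",s,(350,262),(262,360),(250,150,10)),("far s",s,(500,285),(390,410),(250,150,10))):
    l,r=edge(c,*up(*args,[pa,pb])); px=up(*args,[pa,pb]); e=np.array([l[2:]+l[:2]*((p-l[2:])@l[:2]) for p in px])
    print(nm,round(float(r),2),e.round(2).tolist())
    for z in(.040,.046,.052):
        w=onz(c,e,z)[:,:2]; d=(w[1]-w[0])/np.linalg.norm(w[1]-w[0])
        if d[1]>0:d=-d
        n=np.array([-d[1],d[0]])  # points +x-ish
        print("  z",z,"yaw",np.arctan2(d[0],-d[1]).round(4),"off along n0",(w.mean(0)@np.array([np.cos(-.2),np.sin(-.2)])).round(4), w.round(4).tolist())
E
python3 m2.py
```

```text
mod top [[289.760009765625, 176.1699981689453], [302.6199951171875, 177.5500030517578], [302.2900085449219, 204.85000610351562], [286.7900085449219, 203.3000030517578]] [0.58, 0.18, 0.15, 0.22]
[[0.5595, -0.1061, 0.058], [0.555, -0.1395, 0.058], [0.4839, -0.136, 0.058], [0.4891, -0.096, 0.058]]
ctr [ 0.5219 -0.1194  0.058 ]
mod scene [[226.2100067138672, 206.52000427246094], [242.82000732421875, 212.66000366210938], [251.6999969482422, 207.8699951171875], [234.07000732421875, 201.63999938964844]] [0.11, 0.04, 0.5, 0.67]
[[0.4859, -0.1352, 0.058], [0.5485, -0.1431, 0.058], [0.5525, -0.1046, 0.058], [0.4857, -0.0965, 0.058]]
ctr [ 0.5182 -0.1199  0.058 ]
near t 0.13 [[178.25, 205.31], [222.01, 195.1]]
  z 0.04 yaw 0.2028 off along n0 0.4682 [[0.4922, 0.1885], [0.5161, 0.0724]]
  z 0.046 yaw 0.2028 off along n0 0.468 [[0.4919, 0.1874], [0.5157, 0.072]]
  z 0.052 yaw 0.2028 off along n0 0.4678 [[0.4917, 0.1864], [0.5153, 0.0716]]
far t 0.11 [[173.32, 186.86], [216.99, 176.99]]
  z 0.04 yaw 0.1958 off along n0 0.5135 [[0.5414, 0.2008], [0.5645, 0.0847]]
  z 0.046 yaw 0.1958 off along n0 0.5131 [[0.5409, 0.1997], [0.5638, 0.0842]]
  z 0.052 yaw 0.1958 off along n0 0.5127 [[0.5403, 0.1986], [0.5631, 0.0837]]
near s 0.11 [[284.86, 176.03], [276.04, 185.81]]
  z 0.04 yaw 0.2016 off along n0 0.4585 [[0.4892, 0.1949], [0.5074, 0.1058]]
  z 0.046 yaw 0.2016 off along n0 0.4682 [[0.4966, 0.1818], [0.5146, 0.0936]]
  z 0.052 yaw 0.2016 off along n0 0.4779 [[0.504, 0.1686], [0.5219, 0.0813]]
far s 0.1 [[299.29, 177.84], [288.69, 190.66]]
  z 0.04 yaw 0.1988 off along n0 0.5094 [[0.5386, 0.2058], [0.5614, 0.0928]]
  z 0.046 yaw 0.1988 off along n0 0.5186 [[0.5456, 0.1926], [0.5681, 0.0807]]
  z 0.052 yaw 0.1988 off along n0 0.5278 [[0.5525, 0.1793], [0.5748, 0.0685]]
```

```bash
sed -i 's/np.cos(-.2),np.sin(-.2)/np.cos(.2),np.sin(.2)/' m2.py
cat >> m2.py <<'E'
print("---holder")
# clipped holder wood top corners (top crop) & scene
Qt,r=quadfit(t,up(140,155,8,[(115,240),(232,215),(275,430),(155,452)])); print("hold top",Qt.round(2).tolist(),r)
Qs,r=quadfit(s,up(250,150,10,[(350,145),(545,165),(570,125),(375,100)]),w=1.5); print("hold scene",Qs.round(2).tolist(),r)
for z in(.085,.091,.097):
    print(z,onz(t,Qt,z)[:,:2].round(4).tolist(),onz(s,Qs,z)[:,:2].round(4).tolist())
crop(s,280,155,312,175,24,"s_hold.png"); crop(t,150,175,190,215,14,"t_hold.png")
# board bottom corners at bench
print("board t",onz(t,up(140,155,8,[(75,235),(685,95),(748,395),(140,540)]),.012).round(4).tolist())
print("board s",onz(s,up(250,150,10,[(133,490),(465,545),(632,300)]),.012).round(4).tolist())
E
python3 m2.py | grep -v mod
```

```text
[[0.5593, -0.106, 0.058], [0.555, -0.1397, 0.058], [0.4839, -0.1357, 0.058], [0.4892, -0.0957, 0.058]]
ctr [ 0.5218 -0.1193  0.058 ]
[[0.4865, -0.1353, 0.058], [0.5485, -0.1431, 0.058], [0.5526, -0.1043, 0.058], [0.4862, -0.0984, 0.058]]
ctr [ 0.5185 -0.1203  0.058 ]
near t 0.11 [[178.31, 205.55], [221.97, 194.93]]
  z 0.04 yaw 0.2122 off along n0 0.5199 [[0.4916, 0.1883], [0.5165, 0.0725]]
  z 0.046 yaw 0.2122 off along n0 0.5194 [[0.4913, 0.1873], [0.5161, 0.0721]]
  z 0.052 yaw 0.2122 off along n0 0.519 [[0.491, 0.1862], [0.5157, 0.0717]]
far t 0.18 [[173.33, 186.88], [216.99, 177.0]]
  z 0.04 yaw 0.1962 off along n0 0.5702 [[0.5413, 0.2008], [0.5644, 0.0847]]
  z 0.046 yaw 0.1962 off along n0 0.5695 [[0.5408, 0.1997], [0.5638, 0.0842]]
  z 0.052 yaw 0.1962 off along n0 0.5687 [[0.5402, 0.1986], [0.5631, 0.0837]]
near s 0.1 [[284.86, 176.03], [276.05, 185.82]]
  z 0.04 yaw 0.2016 off along n0 0.5182 [[0.4892, 0.1949], [0.5074, 0.1058]]
  z 0.046 yaw 0.2016 off along n0 0.5229 [[0.4966, 0.1817], [0.5147, 0.0936]]
  z 0.052 yaw 0.2016 off along n0 0.5276 [[0.5041, 0.1686], [0.5219, 
[... 613 characters left out ...]
998779296875, 159.36000061035156]] [0.19, 0.26, 0.44, 0.34]
0.085 [[0.5415, 0.2445], [0.5521, 0.2059], [0.4842, 0.1928], [0.4769, 0.2322]] [[0.4906, 0.1975], [0.553, 0.2147], [0.5349, 0.2524], [0.47, 0.2321]]
0.091 [[0.541, 0.2431], [0.5515, 0.2047], [0.4839, 0.1916], [0.4767, 0.2308]] [[0.4987, 0.1832], [0.5603, 0.2002], [0.5424, 0.2376], [0.4782, 0.2174]]
0.097 [[0.5404, 0.2417], [0.5508, 0.2035], [0.4837, 0.1905], [0.4765, 0.2295]] [[0.5067, 0.1689], [0.5676, 0.1858], [0.55, 0.2227], [0.4865, 0.2028]]
board t [[0.5538, 0.2726, 0.012], [0.5959, 0.0639, 0.012], [0.4933, 0.045, 0.012], [0.4497, 0.2515, 0.012]]
board s [[0.4911, 0.0515, 0.012], [0.6006, 0.0704, 0.012], [0.5538, 0.278, 0.012]]
```

View pics/s_hold.png

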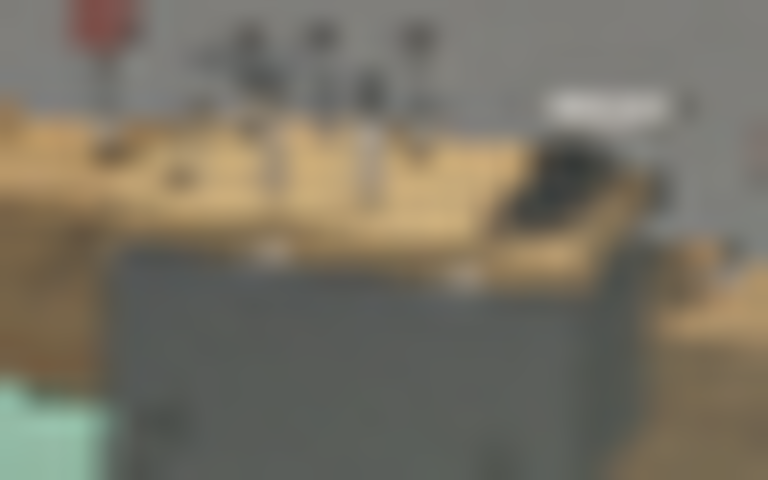

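View pics/t_hold.png

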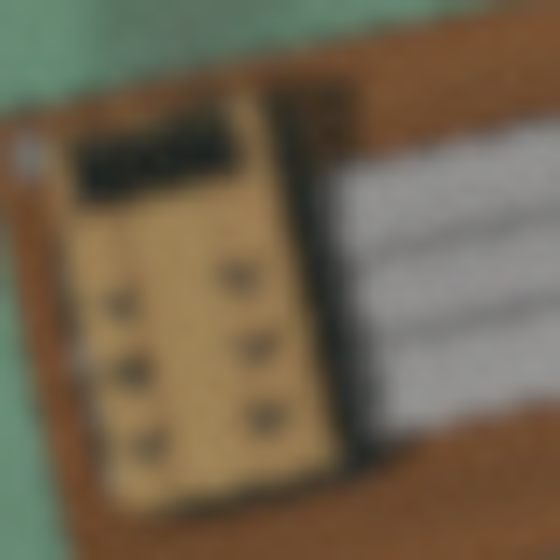

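```bash
cat > go.py <<'E'
import sys
from h import *
from scipy.linalg import logm,expm
def target(pos,yaw,tilt=0):
    # tool x = -module x, tool y down; tilt>0 raises foot (+x) end
    R=Ro.from_euler("z",yaw)*Ro.from_euler("y",-tilt)*Ro.from_matrix(np.array([[-1,0,0],[0,0,1],[0,-1,0]]).T if False else np.c_[[-1,0,0],[0,0,-1],[0,-1,0]])
    return np.array(pos,float),R
def rows(pos,R,n,p0=None,R0=None):
    o=bot.observe() if p0 is None else None
    if o is not None: p0=o["eef_pos"]; R0=Ro.from_euler("xyz",o["ee_rot"])
    T=np.eye(4); T[:3,:3]=(R0.inv()*R).as_matrix(); T[:3,3]=R0.inv().apply(np.array(pos)-p0)
    E=expm(np.real(logm(T))/n); rv=Ro.from_matrix(E[:3,:3]).as_rotvec()
    print(n,"x",np.r_[E[:3,3],rv].round(4).tolist())
def st():
    o=bot.observe(); print("t",round(o["time_s"],2),"p",o["eef_pos"].round(4),"rpy",np.array(o["ee_rot"]).round(4),"F",o["ft_force"].round(1),"M",o["torque"].round(2),"w",round(o["grip_width"],4),"q",np.round(o["joint_positions"],2))
E
python3 - <<'E'
from go import *
p,R=target([.519,-.120,.20],-.12); print(np.linalg.det(R.as_matrix())); print(R.as_euler("xyz"))
rows(p,R,12)
E
```

```text
1.0000000000000007
[-1.57079633  0.          3.02159265]
12 x [-0.0304, 0.0087, -0.0353, 0.0, 0.0399, 0.0]
```

Emit:
send_rows:
  plan:
    - [-0.0304,0.0087,-0.0353,0,0.0399,0]
    - [-0.0304,0.0087,-0.0353,0,0.0399,0]
    - [-0.0304,0.0087,-0.0353,0,0.0399,0]
    - [-0.0304,0.0087,-0.0353,0,0.0399,0]
    - [-0.0304,0.0087,-0.0353,0,0.0399,0]
    - [-0.0304,0.0087,-0.0353,0,0.0399,0]
    - [-0.0304,0.0087,-0.0353,0,0.0399,0]
    - [-0.0304,0.0087,-0.0353,0,0.0399,0]
    - [-0.0304,0.0087,-0.0353,0,0.0399,0]
    - [-0.0304,0.0087,-0.0353,0,0.0399,0]
    - [-0.0304,0.0087,-0.0353,0,0.0399,0]
    - [-0.0304,0.0087,-0.0353,0,0.0399,0]
    - [0,0,0,0,0,0]
  jaw: 0.07
  newtons: 80

```text
time_s: 2.12
eef_pos: [0.521, -0.1158, 0.1989]
ee_rot: [-1.573, 0.0, 3.027]
ft_force: [-0.9, -0.3, 0.7]
grip_width: 0.0695
```

Run:
```python
from go import *
st()
s=cam("scene");t=cam("top");crop(s,190,130,290,230,6,"s1.png");crop(t,240,150,340,230,7,"t1.png")
p,R=target([.519,-.120,.10],-.12); rows(p,R,6)
```

```text
t 2.12 p [ 0.521  -0.1158  0.1989] rpy [-1.5727e+00  4.0000e-04  3.0270e+00] F [-0.9 -0.3  0.7] M [-0.06  0.05  0.05] w 0.0695 q [ 0.29  0.39 -0.2   1.92  0.1   0.84 -1.65]
6 x [-0.0, 0.0165, 0.0001, -0.0, 0.0002, 0.0001]
```

View pics/s1.png

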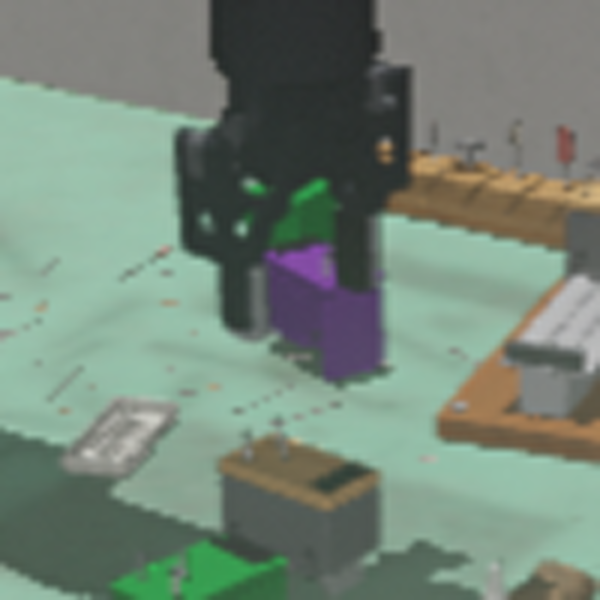

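View pics/t1.png

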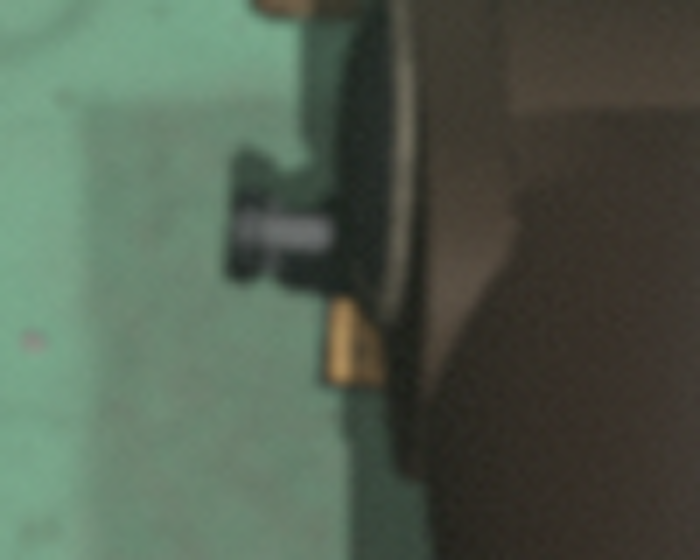

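Run:
```python
from go import *
st()
p,R=target([.519,-.120,.10],-.12); rows(p,R,6)
```

```text
t 2.23 p [ 0.5189 -0.1193  0.1992] rpy [-1.5706e+00 -7.0000e-04  3.0230e+00] F [-0.9 -0.   0.5] M [-0.05  0.06 -0.04] w 0.0696 q [ 0.29  0.38 -0.2   1.92  0.1   0.85 -1.64]
6 x [-0.0, 0.0165, 0.0001, -0.0, 0.0002, 0.0001]
```

Emit:
send_rows:
  plan:
    - [0,0.02,0,0,0,0]
    - [0,0.02,0,0,0,0]
    - [0,0.02,0,0,0,0]
    - [0,0.02,0,0,0,0]
    - [0,0.01,0,0,0,0]
    - [0,0.005,0,0,0,0]
    - [0,0.005,0,0,0,0]
    - [0,0,0,0,0,0]
    - [0,0,0,0,0,0]

```text
time_s: 3.35
eef_pos: [0.5193, -0.1195, 0.0999]
ee_rot: [-1.571, 0.001, 3.022]
ft_force: [0.2, -0.7, 0.5]
grip_width: 0.07
```

Run:
```python
from go import *
st()
s=cam("scene");crop(s,200,170,290,250,8,"s2.png")
```

```text
t 3.35 p [ 0.5193 -0.1195  0.0999] rpy [-1.5707e+00  7.0000e-04  3.0217e+00] F [ 0.2 -0.7  0.5] M [-0.02  0.03  0.06] w 0.07 q [ 0.27  0.53 -0.17  1.99  0.15  0.63 -1.69]
```

View pics/s2.png

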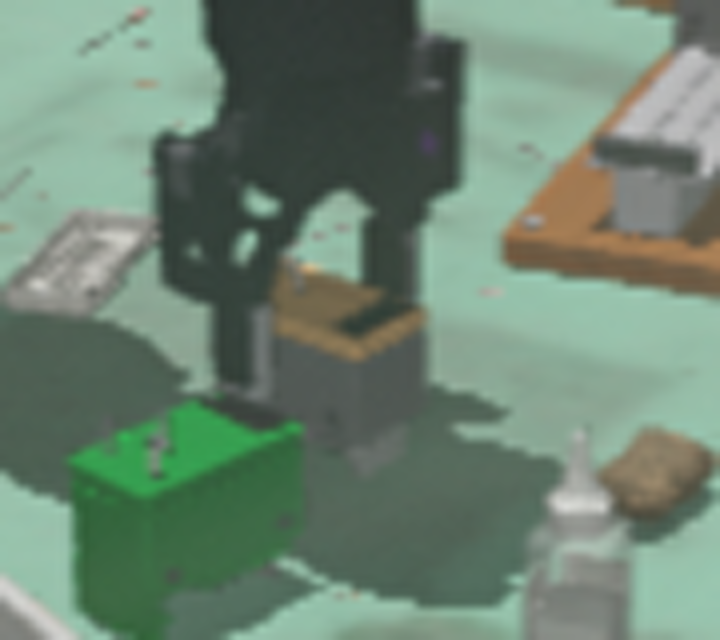

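Emit:
send_rows:
  plan:
    - [-0.004,0,0,0,0,0]
    - [0,0,0,0,0,0]
    - [0,0,0,0,0,0]
    - [0,0,0,0,0,0]
    - [0,0,0,0,0,0]
    - [0,0,0,0,0,0]
  jaw: 0.02
  newtons: 80

```text
time_s: 4.15
eef_pos: [0.5238, -0.12, 0.1001]
ee_rot: [-1.571, 0.002, 3.022]
ft_force: [2.2, -0.6, 5.8]
grip_width: 0.0388
```

Run:
```python
from go import *
st()
s=cam("scene");crop(s,200,170,290,250,8,"s3.png")
```

```text
t 4.15 p [ 0.5238 -0.12    0.1001] rpy [-1.5708e+00  2.0000e-03  3.0217e+00] F [ 2.2 -0.6  5.8] M [ 0.06 -0.28  0.02] w 0.0388 q [ 0.27  0.54 -0.17  1.98  0.15  0.64 -1.69]
```

View pics/s3.png

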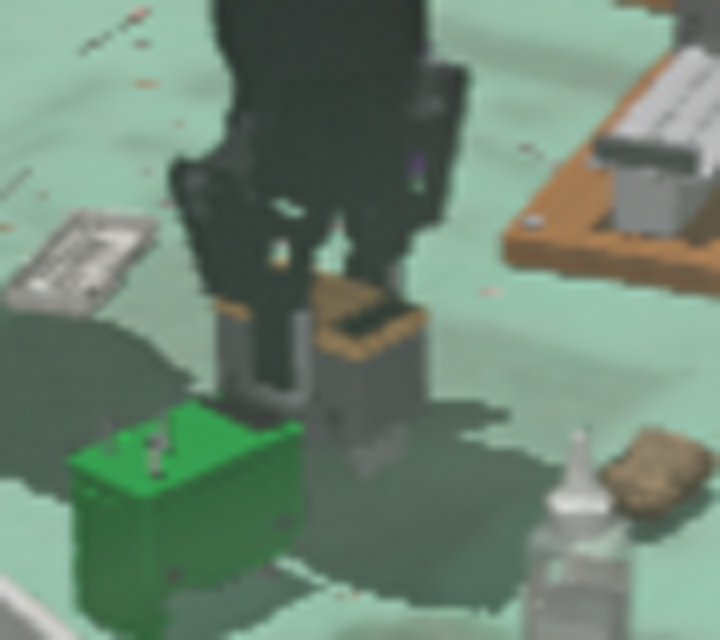

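Run:
```python
from go import *
p,R=target([.5426,.1417,.17],.2)
p0,R0=target([.5236,-.1198,.18],-.12)
rows(p,R,9,p0,R0)
```

```text
9 x [-0.0028, 0.0011, -0.0291, 0.0, -0.0356, 0.0]
```

Emit:
send_rows:
  plan:
    - [0,-0.01,0,0,0,0]
    - [0,-0.02,0,0,0,0]
    - [0,-0.025,0,0,0,0]
    - [0,-0.025,0,0,0,0]
    - [0,0,0,0,0,0]

```text
time_s: 4.82
eef_pos: [0.5235, -0.1202, 0.1811]
ee_rot: [-1.57, 0.003, 3.021]
ft_force: [-0.0, -0.1, -2.1]
grip_width: 0.0384
```

Emit:
send_rows:
  plan:
    - [-0.0028,0.0011,-0.0291,0,-0.0356,0]
    - [-0.0028,0.0011,-0.0291,0,-0.0356,0]
    - [-0.0028,0.0011,-0.0291,0,-0.0356,0]
    - [-0.0028,0.0011,-0.0291,0,-0.0356,0]
    - [-0.0028,0.0011,-0.0291,0,-0.0356,0]
    - [-0.0028,0.0011,-0.0291,0,-0.0356,0]
    - [-0.0028,0.0011,-0.0291,0,-0.0356,0]
    - [-0.0028,0.0011,-0.0291,0,-0.0356,0]
    - [-0.0028,0.0011,-0.0291,0,-0.0356,0]
    - [0,0,0,0,0,0]
    - [0,0,0,0,0,0]

```text
time_s: 6.2
eef_pos: [0.5417, 0.1404, 0.1686]
ee_rot: [-1.57, -0.002, -2.942]
ft_force: [0.9, -0.6, -1.9]
grip_width: 0.0388
```

Run:
```python
from go import *
st()
s=cam("scene");crop(s,240,120,330,210,8,"s4.png");t=cam("top");crop(t,140,150,240,230,7,"t4.png")
```

```text
t 6.2 p [0.5417 0.1404 0.1686] rpy [-1.5700e+00 -2.0000e-03 -2.9417e+00] F [ 0.9 -0.6 -1.9] M [-0.01  0.01 -0.01] w 0.0388 q [-0.1   0.48 -0.31  1.87  0.19  0.82 -1.88]
```

View pics/s4.png

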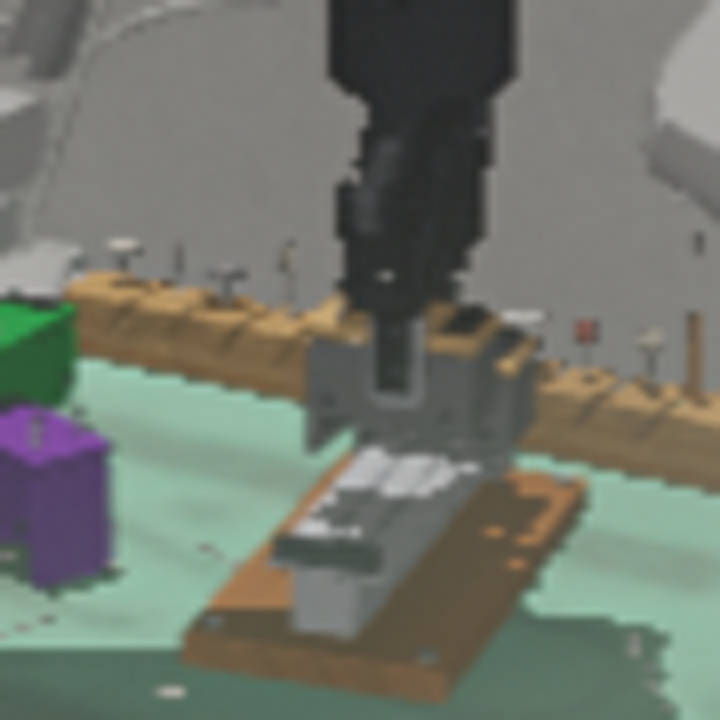

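View pics/t4.png

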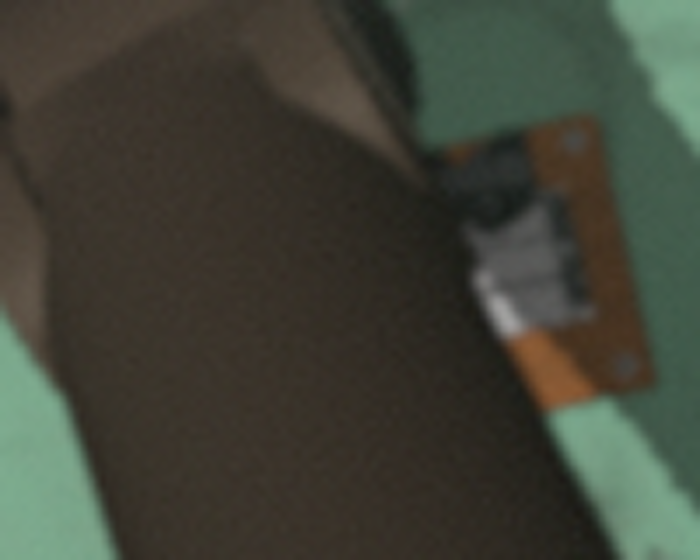

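Emit:
send_rows:
  plan:
    - [0,0.01,0,0,0,0]
    - [0,0.007,0,0,0,0]
    - [0,0.001,0,0,0,0]
    - [0,0.001,0,0,0,0]
    - [0,0,0,0,0,0]

```text
time_s: 6.92
eef_pos: [0.5423, 0.1414, 0.1507]
ee_rot: [-1.571, 0.0, -2.941]
ft_force: [0.5, 0.1, -1.5]
grip_width: 0.0384
```

Emit:
send_rows:
  plan:
    - [0,0.0015,0,0,0,0]
    - [0,0.001,0,0,0,0]
    - [0,0.001,0,0,0,0]
    - [0,0.001,0,0,0,0]
    - [0,0,0,0,0,0]

```text
time_s: 7.55
eef_pos: [0.5422, 0.1413, 0.146]
ee_rot: [-1.571, -0.0, -2.941]
ft_force: [-0.6, -0.4, -1.6]
grip_width: 0.0387
```

Emit:
send_rows:
  plan:
    - [0,0.001,0,0,0,0]
    - [0,0.001,0,0,0,0]
    - [0,0,0,0,0,0]

```text
time_s: 7.92
eef_pos: [0.5422, 0.1413, 0.144]
ee_rot: [-1.571, -0.0, -2.941]
ft_force: [-0.4, -0.6, -1.6]
grip_width: 0.0388
```

Emit:
send_rows:
  plan:
    - [0,0.001,0,0,0,0]
    - [0,0,0,0,0,0]

```text
time_s: 8.18
eef_pos: [0.5422, 0.1413, 0.143]
ee_rot: [-1.571, -0.0, -2.941]
ft_force: [0.0, 1.0, -2.4]
grip_width: 0.0387
```

Emit:
send_rows:
  plan:
    - [0,0.0005,0,0,0,0]
    - [0,0.0005,0,0,0,0]
    - [0,0,0,0,0,0]

```text
time_s: 8.55
eef_pos: [0.5423, 0.1414, 0.1423]
ee_rot: [-1.571, 0.0, -2.941]
ft_force: [-0.4, -0.4, 1.5]
grip_width: 0.0392
```

```bash
cat >> go.py <<'E'
def uv(u,v,z): return [u*np.cos(.2)-v*np.sin(.2),u*np.sin(.2)+v*np.cos(.2),z]
D=np.deg2rad
E
python3 - <<'E'
from go import *
o=bot.observe();x,y,_=o["eef_pos"];print("u,v",x*np.cos(.2)+y*np.sin(.2),-x*np.sin(.2)+y*np.cos(.2))
a=target(uv(.560,.031,.182),.2); b=target(uv(.5005,.031,.160),.2,D(22))
rows(*b,8,*a)
rows(*target(uv(.5005,.031,.1316),.2,D(22)),3,*b)
rows(*target(uv(.5125,.031,.1316),.2,D(22)),1,*target(uv(.5005,.031,.1316),.2,D(22)))
E
```

```text
u,v 0.5595988782760143 0.030807974281848935
8 x [0.0078, 0.0015, 0.0, 0.0, -0.0, 0.048]
3 x [0.0035, 0.0088, -0.0, 0.0, 0.0, 0.0]
1 x [-0.0111, 0.0045, 0.0, 0.0, 0.0, 0.0]
```

Emit:
send_rows:
  plan:
    - [0,-0.01,0,0,0,0]
    - [0,-0.015,0,0,0,0]
    - [0,-0.015,0,0,0,0]
    - [0.0078,0.0015,0,0,0,0.048]
    - [0.0078,0.0015,0,0,0,0.048]
    - [0.0078,0.0015,0,0,0,0.048]
    - [0.0078,0.0015,0,0,0,0.048]
    - [0.0078,0.0015,0,0,0,0.048]
    - [0.0078,0.0015,0,0,0,0.048]
    - [0.0078,0.0015,0,0,0,0.048]
    - [0.0078,0.0015,0,0,0,0.048]
    - [0,0,0,0,0,0]
    - [0,0,0,0,0,0]

```text
time_s: 10.18
eef_pos: [0.4851, 0.1301, 0.1609]
ee_rot: [-1.571, 0.385, -2.941]
ft_force: [-0.0, 0.1, -1.7]
grip_width: 0.0387
```

Run:
```python
from go import *
st()
o=bot.observe();x,y,_=o["eef_pos"];print("u,v",x*np.cos(.2)+y*np.sin(.2),-x*np.sin(.2)+y*np.cos(.2))
s=cam("scene");crop(s,250,120,330,200,9,"s5.png")
p,R=target(uv(.5005,.031,.1316),.2,D(22)); rows(p,R,3)
# projected expectation: near-side lip-tip & near edge
C=lambda x,z,w: np.array(uv(o["eef_pos"][0]*np.cos(.2)+o["eef_pos"][1]*np.sin(.2)+.0240+ (x*np.cos(D(22))-z*np.sin(D(22))), .031+w, o["eef_pos"][2]-.0594+x*np.sin(D(22))+z*np.cos(D(22))))
for nm,x,z in(("liptip",-.023,-.027),("top lip",-.035,.022),("top foot",.035,.022),("leg out bot",-.035,-.036)):
    print(nm,((proj(s,C(x,z,-.02))[0]-[250,120]+.5)*9-.5).round(0))
```

```text
t 10.18 p [0.4851 0.1301 0.1609] rpy [-1.5707  0.3848 -2.9407] F [-0.   0.1 -1.7] M [-0.16  0.47 -0.02] w 0.0387 q [-0.3   0.28 -0.12  2.28  0.49  0.23 -2.23]
u,v 0.5012286680709434 0.031114616157429137
3 x [0.0039, 0.0089, -0.0, 0.0001, 0.0001, -0.0003]
liptip [235. 515.]
top lip [158. 398.]
top foot [332. 349.]
leg out bot [214. 545.]
```

View pics/s5.png

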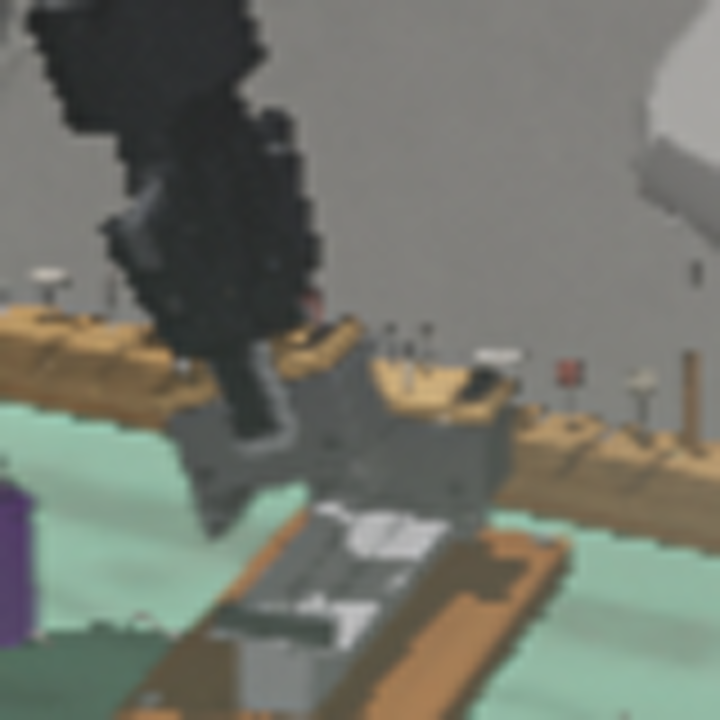

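Emit:
send_rows:
  plan:
    - [0.0039,0.0089,0,0,0,0]
    - [0.0039,0.0089,0,0,0,0]
    - [0.0039,0.0089,0,0,0,0]
    - [0,0,0,0,0,0]
    - [0,0,0,0,0,0]

```text
time_s: 10.85
eef_pos: [0.4834, 0.1295, 0.1306]
ee_rot: [-1.571, 0.383, -2.941]
ft_force: [-0.8, 0.4, -1.5]
grip_width: 0.0389
```

```bash
cat >> go.py <<'E'
def suv():
    st(); o=bot.observe();x,y,z=o["eef_pos"];f=o["ft_force"];c,s_=np.cos(.2),np.sin(.2)
    print("u %.4f v %.4f z %.4f Fu %.1f Fv %.1f tilt %.1f"%(x*c+y*s_,-x*s_+y*c,z,f[0]*c+f[1]*s_,-f[0]*s_+f[1]*c,np.rad2deg(o["ee_rot"][1])))
E
python3 - <<'E'
from go import *
suv()
s=cam("scene");crop(s,260,140,310,190,14,"s6.png")
E
```

```text
t 10.85 p [0.4834 0.1295 0.1306] rpy [-1.5706  0.3835 -2.9407] F [-0.8  0.4 -1.5] M [-0.1   0.52 -0.02] w 0.0389 q [-0.39  0.34 -0.01  2.3   0.59  0.14 -2.35]
u 0.4995 v 0.0309 z 0.1306 Fu -0.7 Fv 0.5 tilt 22.0
```

View pics/s6.png

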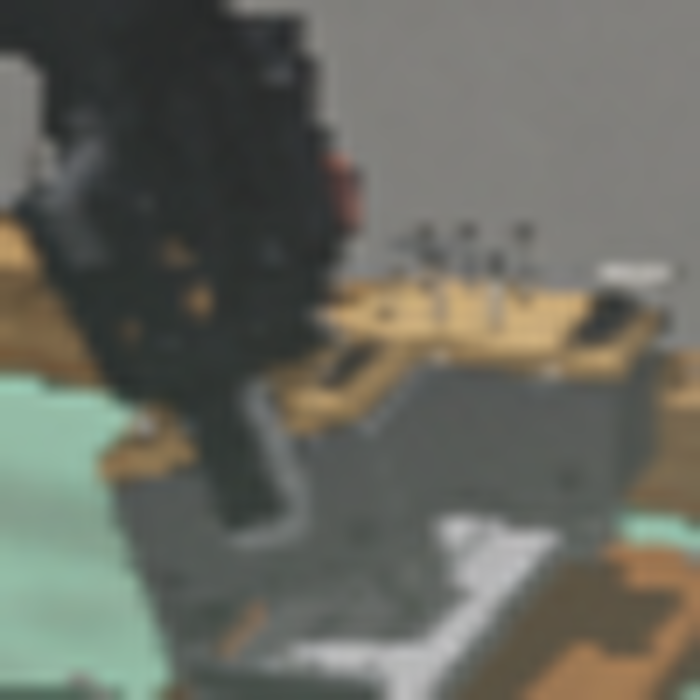

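Run:
```python
from go import *
a=target(uv(.5021,.031,.1317),.2,D(21))
rows(*a,2)
rows(*target(uv(.5121,.031,.1317),.2,D(21)),5,*a)
```

```text
2 x [-0.0013, 0.0001, -0.0001, 0.0001, 0.0003, -0.0087]
5 x [-0.0019, 0.0007, -0.0, 0.0, 0.0, 0.0]
```

Emit:
send_rows:
  plan:
    - [-0.0013,0.0001,0,0,0,-0.0087]
    - [-0.0013,0.0001,0,0,0,-0.0087]
    - [0,0,0,0,0,0]
    - [-0.0019,0.0007,0,0,0,0]
    - [-0.0019,0.0007,0,0,0,0]
    - [0,0,0,0,0,0]

```text
time_s: 11.65
eef_pos: [0.49, 0.1308, 0.1316]
ee_rot: [-1.571, 0.367, -2.941]
ft_force: [-0.3, -0.4, -1.1]
grip_width: 0.039
```

Run:
```python
from go import *
suv()
```

```text
t 11.65 p [0.49   0.1308 0.1316] rpy [-1.5708  0.3667 -2.9412] F [-0.3 -0.4 -1.1] M [-0.06  0.51  0.04] w 0.039 q [-0.33  0.35 -0.08  2.28  0.56  0.18 -2.3 ]
u 0.5062 v 0.0308 z 0.1316 Fu -0.4 Fv -0.3 tilt 21.0
```

Emit:
send_rows:
  plan:
    - [-0.0014,0.0005,0,0,0,0]
    - [-0.0014,0.0005,0,0,0,0]
    - [-0.0014,0.0005,0,0,0,0]
    - [-0.0014,0.0005,0,0,0,0]
    - [0,0,0,0,0,0]

```text
time_s: 12.28
eef_pos: [0.4958, 0.1319, 0.1318]
ee_rot: [-1.571, 0.367, -2.941]
ft_force: [-0.1, -0.2, -1.8]
grip_width: 0.0386
```

Run:
```python
from go import *
suv()
s=cam("scene");crop(s,260,145,310,190,15,"s7.png")
```

```text
t 12.28 p [0.4958 0.1319 0.1318] rpy [-1.5708  0.3667 -2.9412] F [-0.1 -0.2 -1.8] M [-0.08  0.5   0.01] w 0.0386 q [-0.32  0.36 -0.09  2.26  0.56  0.19 -2.3 ]
u 0.5121 v 0.0308 z 0.1318 Fu -0.2 Fv -0.2 tilt 21.0
```

View pics/s7.png

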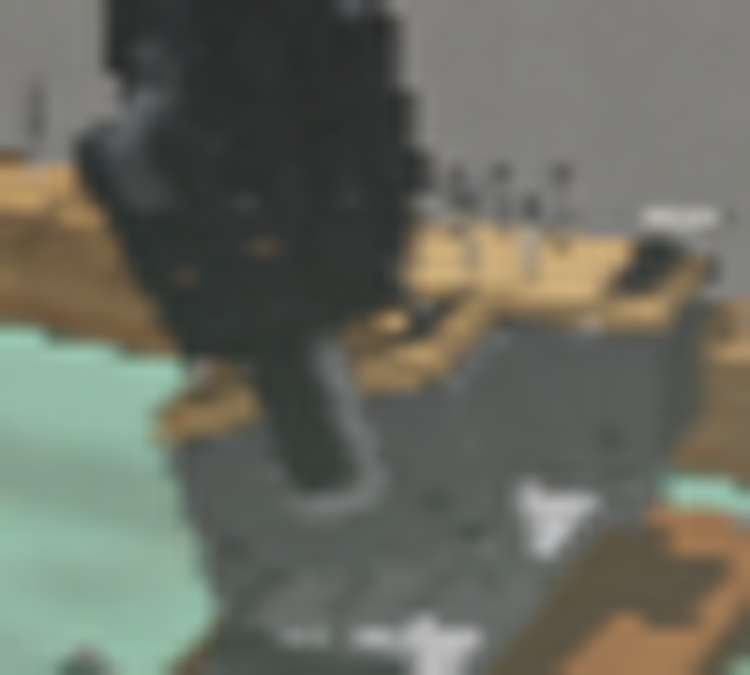

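Emit:
send_rows:
  plan:
    - [-0.00093,0.00036,0,0,0,0]
    - [-0.00093,0.00036,0,0,0,0]
    - [0,0,0,0,0,0]

```text
time_s: 12.7
eef_pos: [0.4977, 0.1323, 0.1318]
ee_rot: [-1.571, 0.367, -2.941]
ft_force: [-0.3, 0.6, -1.8]
grip_width: 0.0391
```

Emit:
send_rows:
  plan:
    - [-0.00093,0.00036,0,0,0,0]
    - [0,0,0,0,0,0]

```text
time_s: 12.95
eef_pos: [0.4987, 0.1325, 0.1318]
ee_rot: [-1.571, 0.367, -2.941]
ft_force: [-1.0, -0.6, -2.1]
grip_width: 0.039
```

Emit:
send_rows:
  plan:
    - [-0.00093,0.00036,0,0,0,0]
    - [0,0,0,0,0,0]

```text
time_s: 13.2
eef_pos: [0.4996, 0.1327, 0.1318]
ee_rot: [-1.571, 0.367, -2.941]
ft_force: [0.6, -0.3, -1.7]
grip_width: 0.0387
```

Run:
```python
from go import *
suv()
```

```text
t 13.2 p [0.4996 0.1327 0.1318] rpy [-1.5708  0.3667 -2.9412] F [ 0.6 -0.3 -1.7] M [-0.04  0.55 -0.01] w 0.0387 q [-0.31  0.36 -0.09  2.25  0.55  0.19 -2.29]
u 0.5161 v 0.0308 z 0.1318 Fu 0.5 Fv -0.4 tilt 21.0
```

Emit:
send_rows:
  plan:
    - [-0.00093,0.00036,0,0,0,0]
    - [0,0,0,0,0,0]

```text
time_s: 13.45
eef_pos: [0.5006, 0.1329, 0.1318]
ee_rot: [-1.571, 0.367, -2.941]
ft_force: [0.5, -0.6, -1.5]
grip_width: 0.0389
```

Emit:
send_rows:
  plan:
    - [-0.00093,0.00036,0,0,0,0]
    - [0,0,0,0,0,0]

```text
time_s: 13.7
eef_pos: [0.5017, 0.1331, 0.1318]
ee_rot: [-1.571, 0.367, -2.941]
ft_force: [-0.1, 0.5, -1.4]
grip_width: 0.0385
```

Emit:
send_rows:
  plan:
    - [-0.00093,0.00036,0,0,0,0]
    - [0,0,0,0,0,0]

```text
time_s: 13.95
eef_pos: [0.5023, 0.1332, 0.1317]
ee_rot: [-1.571, 0.366, -2.941]
ft_force: [-2.1, -1.4, 0.3]
grip_width: 0.0389
```

Run:
```python
from go import *
suv()
s=cam("scene");crop(s,260,145,310,190,15,"s8.png")
o=bot.observe()
th=D(21);u0=o["eef_pos"][0]*np.cos(.2)+o["eef_pos"][1]*np.sin(.2)
C=lambda x,z,w: np.array(uv(u0+.0641*np.sin(th)+ (x*np.cos(th)-z*np.sin(th)), .0308+w, o["eef_pos"][2]-.0641*np.cos(th)+x*np.sin(th)+z*np.cos(th)))
f=lambda P:((proj(s,P)[0]-[260,145]+.5)*15-.5).round(0)
for nm,x,z in(("liptip",-.023,-.027),("top lip",-.035,.022),("top foot",.035,.022),("leg out bot",-.035,-.036),("leg in bot",-.0295,-.036),("seat corner",-.011,-.023)):
    print(nm,f(C(x,z,-.02)))
for v in(-.03,.0108,.05): print("rail near edge top",v,f(np.array(uv(.5198,v,.0424))))
print(u0+.0641*np.sin(th)+(-.023*np.cos(th)+.027*np.sin(th)), o["eef_pos"][2]-.0641*np.cos(th)-.023*np.sin(th)-.027*np.cos(th))
```

```text
t 13.95 p [0.5023 0.1332 0.1317] rpy [-1.5706  0.3661 -2.9411] F [-2.1 -1.4  0.3] M [-0.14  0.9  -0.03] w 0.0389 q [-0.31  0.37 -0.1   2.25  0.55  0.2  -2.29]
u 0.5187 v 0.0307 z 0.1317 Fu -2.4 Fv -1.0 tilt 21.0
liptip [310. 620.]
top lip [185. 424.]
top foot [478. 351.]
leg out bot [275. 669.]
leg in bot [297. 664.]
seat corner [354. 592.]
rail near edge top -0.03 [203. 667.]
rail near edge top 0.0108 [266. 597.]
rail near edge top 0.05 [325. 532.]
0.5298595837920778 0.03837862923278968
```

View pics/s8.png

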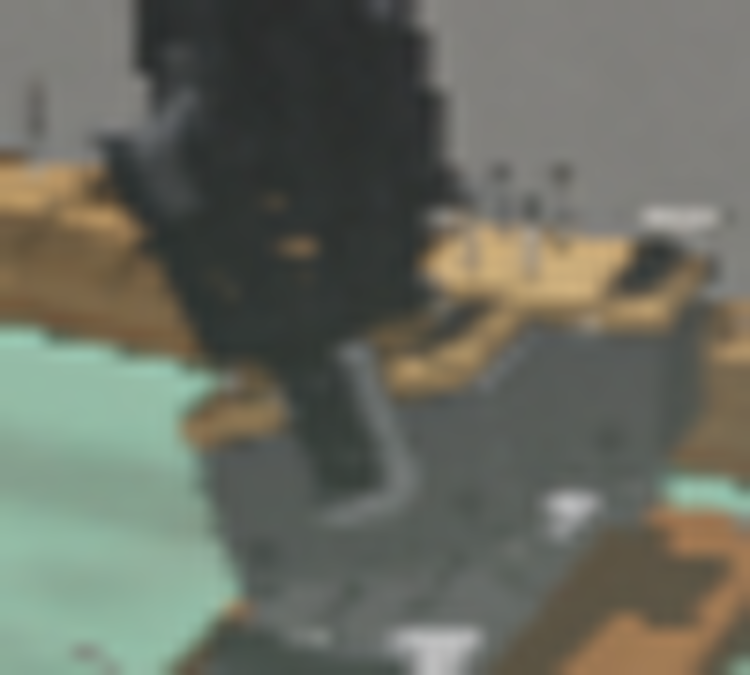

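```bash
cat > rock.py <<'E'
from go import *
ue,d,h,L=.5204,.002,.0424,.0641
def pose(th,ex,ez):
    t=D(th); x=d-ex/1e3; z=L-ez/1e3   # E_b->TCP in module frame
    return target(uv(ue+x*np.cos(t)-z*np.sin(t),.031,h-.003+x*np.sin(t)+z*np.cos(t)),.2,t)
seq=[(21,-28.3,-23.7),(15,-28.3,-24.6),(10,-28.3,-25.2),(5,-28.2,-25.9),(2,-28,-26.3),(0,-28,-26.2),(-1,-28,-26.2)]
E
python3 - <<'E'
from rock import *
suv()
P=[pose(*q) for q in seq]
for q,p in zip(seq,P): x,y,z=p[0]; print(q,"u %.4f z %.4f"%(x*np.cos(.2)+y*np.sin(.2),z))
rows(*P[0],1)
for a,b,n in zip(P,P[1:],(6,5,5,4,3,2)): rows(*b,n,*a)
E
```

```text
t 14.0 p [0.5022 0.1331 0.1317] rpy [-1.5706  0.3661 -2.9412] F [-2.5 -0.7  0.7] M [-0.11  0.9  -0.  ] w 0.039 q [-0.31  0.37 -0.1   2.25  0.55  0.2  -2.29]
u 0.5187 v 0.0307 z 0.1317 Fu -2.6 Fv -0.2 tilt 21.0
(21, -28.3, -23.7) u 0.5172 z 0.1322
(15, -28.3, -24.6) u 0.5267 z 0.1329
(10, -28.3, -25.2) u 0.5347 z 0.1326
(5, -28.2, -25.9) u 0.5426 z 0.1317
(2, -28, -26.3) u 0.5472 z 0.1308
(0, -28, -26.2) u 0.5504 z 0.1297
(-1, -28, -26.2) u 0.5520 z 0.1292
1 x [0.0012, -0.001, -0.0003, -0.0001, 0.0004, 0.0004]
6 x [-0.0015, 0.0004, -0.0, -0.0, -0.0, -0.0175]
5 x [-0.0015, 0.0004, 0.0, 0.0, 0.0, -0.0175]
5 x [-0.0015, 0.0004, -0.0, 0.0, -0.0, -0.0175]
4 x [-0.0011, 0.0003, 0.0, -0.0, 0.0, -0.0131]
3 x [-0.001, 0.0004, 0.0, 0.0, -0.0, -0.0116]
2 x [-0.0008, 0.0003, 0.0, 0.0, 0.0, -0.0087]
```

Emit:
send_rows:
  plan:
    - [0.0014,-0.001,0,0,0,0]
    - [0,0,0,0,0,0]
    - [-0.0015,0.0004,0,0,0,-0.0175]
    - [-0.0015,0.0004,0,0,0,-0.0175]
    - [-0.0015,0.0004,0,0,0,-0.0175]
    - [0,0,0,0,0,0]
  newtons: 110

```text
time_s: 14.75
eef_pos: [0.5059, 0.1338, 0.1327]
ee_rot: [-1.571, 0.314, -2.942]
ft_force: [-0.5, 0.3, -2.3]
grip_width: 0.0384
```

Run:
```python
from rock import *
suv()
rows(*pose(15,-28.3,-24.6),3)
```

```text
t 14.75 p [0.5059 0.1338 0.1327] rpy [-1.5712  0.3143 -2.942 ] F [-0.5  0.3 -2.3] M [-0.18  0.42  0.02] w 0.0384 q [-0.21  0.38 -0.2   2.2   0.48  0.29 -2.2 ]
u 0.5224 v 0.0306 z 0.1327 Fu -0.4 Fv 0.4 tilt 18.0
3 x [-0.0014, 0.0003, -0.0001, 0.0001, -0.0001, -0.0175]
```

Emit:
send_rows:
  plan:
    - [-0.0014,0.0003,0,0,0,-0.0175]
    - [-0.0014,0.0003,0,0,0,-0.0175]
    - [-0.0014,0.0003,0,0,0,-0.0175]
    - [0,0,0,0,0,0]
    - [0.0004,-0.0015,0,0,0,0]
    - [0,0,0,0,0,0]

```text
time_s: 15.5
eef_pos: [0.5087, 0.1345, 0.1344]
ee_rot: [-1.571, 0.262, -2.941]
ft_force: [-0.5, 0.5, -1.7]
grip_width: 0.0384
```

Run:
```python
from rock import *
suv()
rows(*pose(10,-28.3,-25.2),5)
```

```text
t 15.5 p [0.5087 0.1345 0.1344] rpy [-1.5707  0.2616 -2.941 ] F [-0.5  0.5 -1.7] M [-0.07  0.33  0.01] w 0.0384 q [-0.15  0.4  -0.27  2.15  0.42  0.37 -2.13]
u 0.5252 v 0.0308 z 0.1344 Fu -0.4 Fv 0.6 tilt 15.0
5 x [-0.0018, 0.0008, -0.0, -0.0, 0.0001, -0.0174]
```

Emit:
send_rows:
  plan:
    - [-0.0007,-0.0008,0,0,0,0]
    - [0,0,0,0,0,0]

```text
time_s: 15.75
eef_pos: [0.5088, 0.1345, 0.1348]
ee_rot: [-1.571, 0.26, -2.941]
ft_force: [-0.3, -0.2, -8.0]
grip_width: 0.0388
```

Emit:
send_rows:
  plan:
    - [-0.0004,-0.0007,0,0,0,0]
    - [0,0,0,0,0,0]

```text
time_s: 16.0
eef_pos: [0.5087, 0.1345, 0.135]
ee_rot: [-1.571, 0.259, -2.941]
ft_force: [2.3, 1.2, -18.4]
grip_width: 0.0382
```

Emit:
send_rows:
  plan:
    - [-0.0005,0.0027,0,0,0,0]
    - [0,0,0,0,0,0]

```text
time_s: 16.25
eef_pos: [0.5118, 0.1352, 0.1345]
ee_rot: [-1.571, 0.264, -2.941]
ft_force: [-0.3, -0.7, -1.1]
grip_width: 0.0382
```

```bash
sed -i 's/ue,d,h,L=.5204,.002,.0424/ue,d,h,L=.5204,.002,.0428/' rock.py
python3 - <<'E'
from rock import *
suv()
rows(*pose(15,-28.3,-24.6),1)
rows(*pose(10,-28.3,-25.2),5)
E
```

```text
t 16.25 p [0.5118 0.1352 0.1345] rpy [-1.5709  0.2642 -2.9412] F [-0.3 -0.7 -1.1] M [-0.04  0.34  0.03] w 0.0382 q [-0.15  0.4  -0.27  2.15  0.43  0.37 -2.13]
u 0.5284 v 0.0309 z 0.1345 Fu -0.4 Fv -0.6 tilt 15.1
1 x [0.002, 0.0007, -0.0002, 0.0002, 0.0004, -0.0024]
5 x [-0.0012, 0.0006, -0.0, 0.0, 0.0001, -0.0179]
```

Emit:
send_rows:
  plan:
    - [-0.0008,0.0008,0,0,0,0]
    - [0,0,0,0,0,0]

```text
time_s: 16.5
eef_pos: [0.5121, 0.1352, 0.1335]
ee_rot: [-1.571, 0.263, -2.941]
ft_force: [-0.3, -0.1, -1.7]
grip_width: 0.0381
```

Emit:
send_rows:
  plan:
    - [-0.001,0.0003,0,0,0,0]
    - [0,0,0,0,0,0]

```text
time_s: 16.75
eef_pos: [0.5128, 0.1353, 0.1331]
ee_rot: [-1.571, 0.262, -2.941]
ft_force: [-0.3, 0.2, -1.8]
grip_width: 0.0385
```

Emit:
send_rows:
  plan:
    - [-0.001,0.0002,0,0,0,0]
    - [0,0,0,0,0,0]

```text
time_s: 17.0
eef_pos: [0.5133, 0.1354, 0.1328]
ee_rot: [-1.571, 0.261, -2.941]
ft_force: [-1.6, 0.1, -1.1]
grip_width: 0.0384
```

Emit:
send_rows:
  plan:
    - [-0.001,0.0002,0,0,0,0]
    - [0,0,0,0,0,0]

```text
time_s: 17.25
eef_pos: [0.5137, 0.1354, 0.1326]
ee_rot: [-1.57, 0.259, -2.941]
ft_force: [-5.7, -0.3, 0.4]
grip_width: 0.0386
```

```bash
sed -i 's/ue,d,h,L=.5204,.002,.0428/ue,d,h,L=.5207,.0037,.0426/' rock.py
python3 - <<'E'
from rock import *
for q in [(15,-28.3,-24.4)]+seq[2:]:
    x,y,z=pose(*q)[0]; print(q,"u %.4f z %.4f"%(x*np.cos(.2)+y*np.sin(.2),z))
rows(*pose(15,-28.3,-24.4),1)
E
```

```text
(15, -28.3, -24.4) u 0.5287 z 0.1334
(10, -28.3, -25.2) u 0.5367 z 0.1331
(5, -28.2, -25.9) u 0.5446 z 0.1320
(2, -28, -26.3) u 0.5492 z 0.1311
(0, -28, -26.2) u 0.5524 z 0.1299
(-1, -28, -26.2) u 0.5540 z 0.1293
1 x [0.0014, -0.0012, -0.0003, -0.0004, 0.0005, 0.0025]
```

Emit:
send_rows:
  plan:
    - [0.0015,-0.0004,0,0,0,0]
    - [0,0,0,0,0,0]

```text
time_s: 17.5
eef_pos: [0.5132, 0.1354, 0.1331]
ee_rot: [-1.571, 0.262, -2.941]
ft_force: [-1.7, -0.0, -3.9]
grip_width: 0.0383
```

Run:
```python
from rock import *
suv()
rows(*pose(10,-28.3,-25.0),5)
```

```text
t 17.5 p [0.5132 0.1354 0.1331] rpy [-1.5708  0.2617 -2.9412] F [-1.7 -0.  -3.9] M [-0.16  0.85 -0.05] w 0.0383 q [-0.15  0.41 -0.27  2.14  0.42  0.37 -2.13]
u 0.5298 v 0.0307 z 0.1331 Fu -1.6 Fv 0.3 tilt 15.0
5 x [-0.0013, 0.0003, -0.0001, 0.0, 0.0001, -0.0174]
```

Emit:
send_rows:
  plan:
    - [-0.0012,0.0003,0,0,0,-0.0175]
    - [-0.0012,0.0003,0,0,0,-0.0175]
    - [-0.0012,0.0003,0,0,0,-0.0175]
    - [-0.0012,0.0003,0,0,0,-0.0175]
    - [-0.0012,0.0003,0,0,0,-0.0175]
    - [0,0,0,0,0,0]

```text
time_s: 18.25
eef_pos: [0.5197, 0.1368, 0.1331]
ee_rot: [-1.571, 0.174, -2.941]
ft_force: [0.2, 0.8, -0.5]
grip_width: 0.0385
```

Run:
```python
from rock import *
suv()
rows(*pose(5,-28.2,-25.9),5)
```

```text
t 18.25 p [0.5197 0.1368 0.1331] rpy [-1.5711  0.1743 -2.9415] F [ 0.2  0.8 -0.5] M [-0.02  0.04 -0.04] w 0.0385 q [-0.1   0.44 -0.33  2.07  0.36  0.5  -2.05]
u 0.5365 v 0.0308 z 0.1331 Fu 0.3 Fv 0.7 tilt 10.0
5 x [-0.0016, 0.0004, -0.0, 0.0001, 0.0, -0.0174]
```

Emit:
send_rows:
  plan:
    - [-0.0016,0.0004,0,0,0,-0.0175]
    - [-0.0016,0.0004,0,0,0,-0.0175]
    - [0,0,0,0,0,0]

```text
time_s: 18.62
eef_pos: [0.5233, 0.1376, 0.1331]
ee_rot: [-1.571, 0.14, -2.941]
ft_force: [3.2, 0.5, 1.1]
grip_width: 0.0388
```

Run:
```python
from rock import *
suv()
rows(*pose(5,-28.2,-25.9),3)
```

```text
t 18.62 p [0.5233 0.1376 0.1331] rpy [-1.5712  0.1402 -2.9414] F [3.2 0.5 1.1] M [ 0.18 -0.68 -0.02] w 0.0388 q [-0.09  0.46 -0.34  2.04  0.33  0.55 -2.03]
u 0.5402 v 0.0309 z 0.1331 Fu 3.3 Fv -0.1 tilt 8.0
3 x [-0.0014, 0.0005, -0.0, 0.0001, 0.0001, -0.0177]
```

Emit:
send_rows:
  plan:
    - [-0.0014,0.0005,0,0,0,-0.0175]
    - [-0.0014,0.0005,0,0,0,-0.0175]
    - [-0.0014,0.0005,0,0,0,-0.0175]
    - [0,0,0,0,0,0]

```text
time_s: 19.12
eef_pos: [0.5282, 0.1387, 0.1327]
ee_rot: [-1.571, 0.089, -2.941]
ft_force: [4.4, 1.1, 6.2]
grip_width: 0.038
```

Run:
```python
from rock import *
suv()
rows(*pose(2,-28.,-26.3),3)
s=cam("scene");crop(s,260,145,310,190,15,"s9.png")
```

```text
t 19.12 p [0.5282 0.1387 0.1327] rpy [-1.5713  0.0892 -2.9413] F [4.4 1.1 6.2] M [ 0.16 -1.18 -0.02] w 0.038 q [-0.07  0.49 -0.35  1.99  0.31  0.63 -2.  ]
u 0.5452 v 0.0310 z 0.1327 Fu 4.5 Fv 0.2 tilt 5.1
3 x [-0.0013, 0.0006, -0.0, 0.0002, 0.0001, -0.0181]
```

View pics/s9.png

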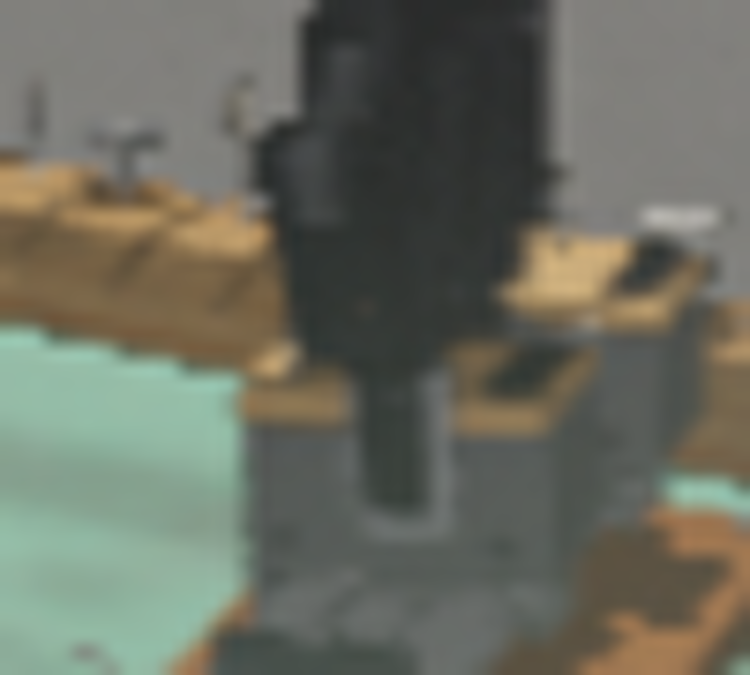

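Emit:
send_rows:
  plan:
    - [-0.0013,0.0006,0,0,0,-0.0175]
    - [-0.0013,0.0006,0,0,0,-0.0175]
    - [-0.0013,0.0006,0,0,0,-0.0175]
    - [0,0,0,0,0,0]

```text
time_s: 19.68
eef_pos: [0.5328, 0.1396, 0.1309]
ee_rot: [-1.572, 0.038, -2.941]
ft_force: [8.0, 1.8, 0.2]
grip_width: 0.0383
```

Run:
```python
from rock import *
suv()
rows(*pose(0,-28.,-26.),3)
```

```text
t 19.68 p [0.5328 0.1396 0.1309] rpy [-1.5718  0.038  -2.9413] F [8.  1.8 0.2] M [ 0.42 -2.05 -0.02] w 0.0383 q [-0.07  0.51 -0.36  1.94  0.29  0.7  -1.97]
u 0.5499 v 0.0310 z 0.1309 Fu 8.2 Fv 0.2 tilt 2.2
3 x [-0.0008, 0.0004, -0.0, 0.0003, 0.0001, -0.0127]
```

Emit:
send_rows:
  plan:
    - [-0.0008,0.0005,0,0,0,-0.0125]
    - [-0.0008,0.0005,0,0,0,-0.0125]
    - [0,0,0,0,0,0]

```text
time_s: 20.05
eef_pos: [0.5327, 0.1394, 0.1296]
ee_rot: [-1.571, 0.009, -2.941]
ft_force: [4.2, 0.2, 4.2]
grip_width: 0.0384
```

Run:
```python
from rock import *
suv()
rows(*pose(0,-28.,-26.),1)
```

```text
t 20.05 p [0.5327 0.1394 0.1296] rpy [-1.5709  0.0094 -2.9413] F [4.2 0.2 4.2] M [ 0.11 -0.71 -0.02] w 0.0384 q [-0.06  0.53 -0.37  1.92  0.28  0.73 -1.96]
u 0.5498 v 0.0308 z 0.1296 Fu 4.2 Fv -0.6 tilt 0.5
1 x [-0.0026, -0.0001, -0.0002, 0.0001, 0.0003, -0.0094]
```

Emit:
send_rows:
  plan:
    - [-0.0005,0.0004,0,0,0,-0.0125]
    - [0,0,0,0,0,0]

```text
time_s: 20.3
eef_pos: [0.5334, 0.1396, 0.1295]
ee_rot: [-1.571, -0.003, -2.941]
ft_force: [2.8, -0.1, 6.9]
grip_width: 0.0383
```

Run:
```python
from rock import *
suv()
s=cam("scene");crop(s,260,145,310,190,15,"s10.png")
```

```text
t 20.3 p [0.5334 0.1396 0.1295] rpy [-1.5709e+00 -2.5000e-03 -2.9412e+00] F [ 2.8 -0.1  6.9] M [ 0.06 -0.76 -0.01] w 0.0383 q [-0.06  0.53 -0.37  1.91  0.27  0.75 -1.96]
u 0.5505 v 0.0309 z 0.1295 Fu 2.8 Fv -0.7 tilt -0.1
```

View pics/s10.png

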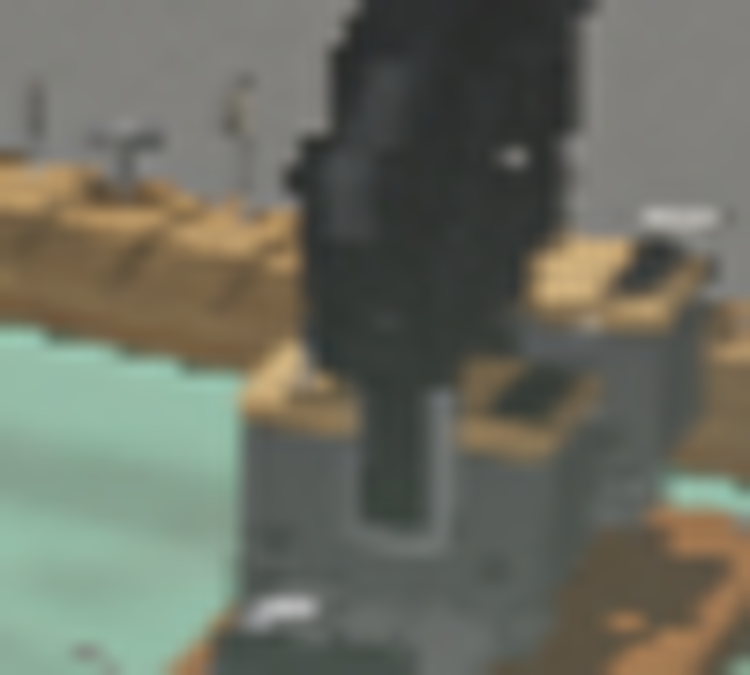

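Emit:
send_rows:
  plan:
    - [0,0.0006,0,0,0,-0.0125]
    - [0,0,0,0,0,0]

```text
time_s: 20.6
eef_pos: [0.5342, 0.1398, 0.1297]
ee_rot: [-1.571, -0.013, -2.941]
ft_force: [3.7, 0.2, 11.4]
grip_width: 0.0384
```

Emit:
send_rows:
  plan:
    - [0,-0.0006,0,0,0,0.0125]
    - [0,-0.0004,0,0,0,0.01]
    - [0,0,0,0,0,0]

```text
time_s: 20.98
eef_pos: [0.5326, 0.1394, 0.1296]
ee_rot: [-1.571, 0.006, -2.941]
ft_force: [3.0, 0.9, 5.5]
grip_width: 0.0382
```

Emit:
send_rows:
  plan:
    - [0,-0.0008,0,0,0,0.01]
    - [0,0,0,0,0,0]

```text
time_s: 21.22
eef_pos: [0.5319, 0.1393, 0.1297]
ee_rot: [-1.571, 0.015, -2.941]
ft_force: [-0.1, 1.2, 1.4]
grip_width: 0.0386
```

Run:
```python
from rock import *
suv()
```

```text
t 21.23 p [0.5319 0.1393 0.1297] rpy [-1.5706  0.0148 -2.9409] F [-0.1  1.2  1.4] M [0.12 0.1  0.03] w 0.0386 q [-0.06  0.52 -0.37  1.93  0.28  0.72 -1.96]
u 0.5489 v 0.0308 z 0.1297 Fu 0.2 Fv 1.1 tilt 0.9
```

Emit:
send_rows:
  plan:
    - [0,-0.0012,0,0,0,0]
    - [0,0,0,0,0,0]

```text
time_s: 21.48
eef_pos: [0.5319, 0.139, 0.1306]
ee_rot: [-1.57, 0.014, -2.941]
ft_force: [-0.8, 0.0, -3.9]
grip_width: 0.0385
```

Emit:
send_rows:
  plan:
    - [0,-0.0006,0,0,0,0.008]
    - [0,0,0,0,0,0]

```text
time_s: 21.72
eef_pos: [0.5315, 0.1389, 0.1307]
ee_rot: [-1.57, 0.022, -2.941]
ft_force: [-1.0, -0.0, -11.7]
grip_width: 0.0384
```

Run:
```python
from rock import *
suv()
```

```text
t 21.73 p [0.5315 0.1389 0.1307] rpy [-1.5705  0.0218 -2.9411] F [ -1.   -0.  -11.7] M [-0.03  0.45  0.04] w 0.0384 q [-0.06  0.52 -0.37  1.94  0.28  0.71 -1.97]
u 0.5485 v 0.0306 z 0.1307 Fu -1.0 Fv 0.2 tilt 1.2
```

Emit:
send_rows:
  plan:
    - [0,0.0012,0,0,0,-0.012]
    - [-0.0006,0.0012,0,0,0,-0.012]
    - [0,0.0002,0,0,0,-0.006]
    - [0,0,0,0,0,0]

```text
time_s: 22.22
eef_pos: [0.5339, 0.1397, 0.1297]
ee_rot: [-1.571, -0.004, -2.941]
ft_force: [0.6, 0.1, -0.9]
grip_width: 0.0385
```

Run:
```python
from rock import *
suv()
```

```text
t 22.23 p [0.5339 0.1397 0.1297] rpy [-1.571  -0.0042 -2.9412] F [ 0.6  0.1 -0.9] M [-0.01 -0.13  0.01] w 0.0385 q [-0.06  0.53 -0.37  1.91  0.27  0.75 -1.96]
u 0.5510 v 0.0309 z 0.1297 Fu 0.6 Fv -0.1 tilt -0.2
```

Emit:
send_rows:
  plan:
    - [0,0,0,0,0,0]
    - [0,0,0,0,0,0]
    - [0,0,0,0,0,0]
    - [0,0,0,0,0,0]
  jaw: 0.058

```text
time_s: 22.72
eef_pos: [0.5333, 0.1395, 0.1293]
ee_rot: [-1.571, -0.005, -2.941]
ft_force: [0.6, 0.4, 0.1]
grip_width: 0.058
```

Emit:
send_rows:
  plan:
    - [0,-0.01,0,0,0,0]
    - [0,-0.02,0,0,0,0]
    - [0,-0.03,0,0,0,0]
    - [0,-0.03,0,0,0,0]
    - [0.03,-0.03,0,0,0,0]
    - [0.05,-0.02,0,0,0,0]
    - [0.05,0,0.03,0,0,0]
    - [0.04,0,0.05,0,0,0]
    - [0,0,0.05,0,0,0]
    - [0,0,0.05,0,0,0]
    - [0,0,0.05,0,0,0]
    - [0,0,0,0,0,0]
    - [0,0,0,0,0,0]

```text
time_s: 24.35
eef_pos: [0.4138, -0.1177, 0.2705]
ee_rot: [-1.571, -0.005, -2.941]
ft_force: [-0.4, 0.4, 0.5]
grip_width: 0.0578
```

Run:
```python
from rock import *
suv()
s=cam("scene");crop(s,260,145,310,190,15,"s11.png");t=cam("top");crop(t,140,155,240,230,8,"t11.png")
cv2.imwrite("pics/s11f.png",s["color"][:,:,::-1])
cv2.imwrite("pics/t11f.png",t["color"][:,:,::-1])
```

```text
t 24.35 p [ 0.4138 -0.1177  0.2705] rpy [-1.5711 -0.0051 -2.9413] F [-0.4  0.4  0.5] M [0.09 0.01 0.05] w 0.0578 q [ 0.39  0.13 -0.25  2.07  0.04  0.95 -1.25]
u 0.3822 v -0.1975 z 0.2705 Fu -0.3 Fv 0.5 tilt -0.3
```

View pics/s11.png

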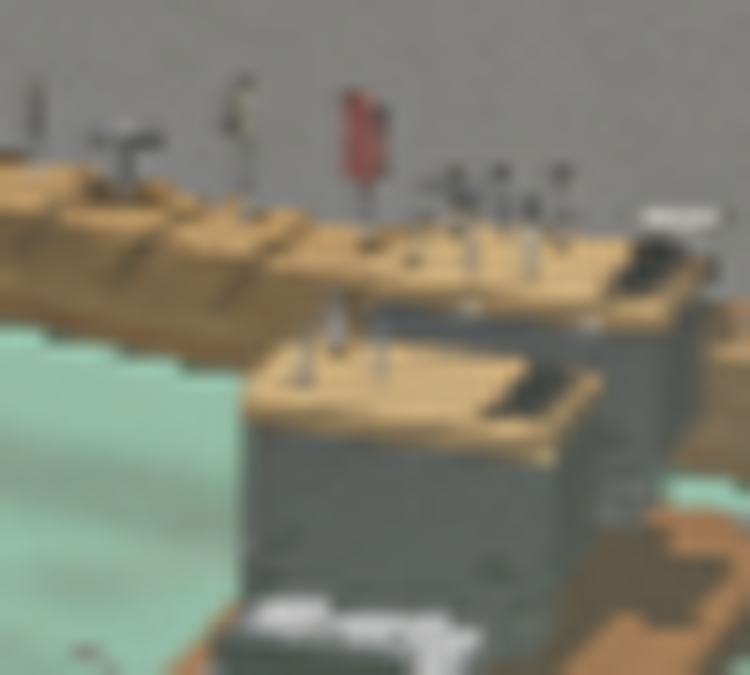

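View pics/t11.png

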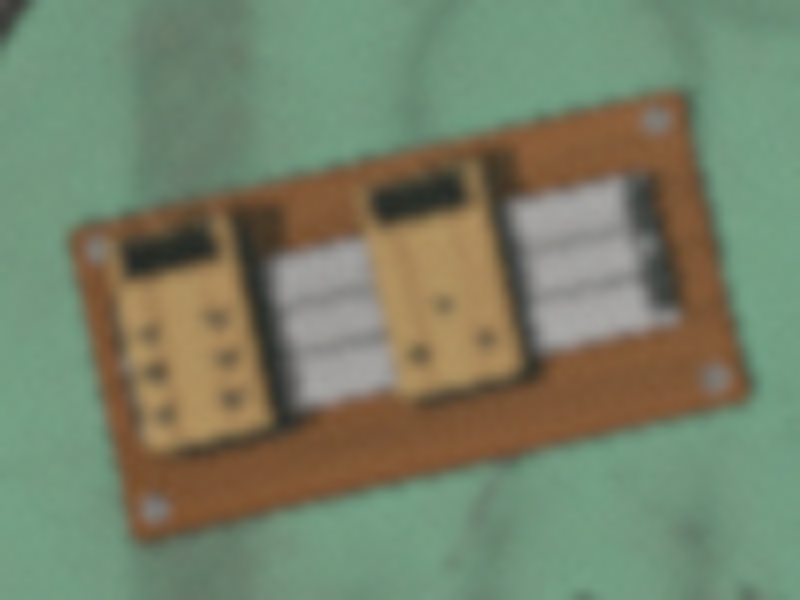

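View pics/t11f.png

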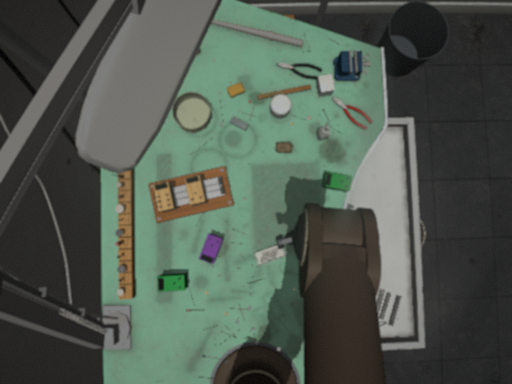

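Run:
```python
from rock import *
s=cam("scene")
f=lambda P:((proj(s,P)[0]-[260,145]+.5)*15-.5).round(0)
for th in(0,2):
  for cu,v in((.5477,.0308),(.5477,.111)):
    a=D(th)
    out=[]
    for x in(-.035,.035):
        z=.0426+.045; out.append(f(np.array(uv(cu+x,v-.02,z+(x+.03)*np.sin(a)))))
    print(th,v,out)
```

```text
0 0.0308 [array([236., 397.]), array([551., 438.])]
0 0.111 [array([355., 276.]), array([658., 313.])]
2 0.0308 [array([236., 398.]), array([551., 428.])]
2 0.111 [array([355., 276.]), array([658., 303.])]
```

Run:
```python
from plant import bot
print(bot.finish_job())
```

```text
the job is handed in; nothing more can be done
None
```

The loose wooden-topped module is clipped onto the free length of the rail, the same way round as the holder already there. I let go and handed in at about 24.5 s of the 58 s.

**How it went:** I gripped the module by its width and touched its leg to the rail top, which put the rail about 42.5 mm above the bench. I slid the lip under the near edge at 21° tilt and rocked the module down to flat. A small upward pull at 15° had shown the lip was hooked.

**Forces:** No reading at the end of a move passed about 19 N at the wrist. That was the hook check; the forces during the moves themselves were not recorded.

**Last checks:**
- **Click:** The load dropped suddenly near 1° of tilt, as the foot would do on clicking in. A 10 N upward pull then met resistance after about 1 mm of play. The foot itself can't be seen in the pictures, so the click rests on these forces.
- **Seating:** Before release the module sat flat with almost no force on it. Afterwards its top edge had the slope expected of a flat module, not a tilted one. It lies parallel to the other holder and between it and the end stop.
- **Bystanders:** The bottle, cup, stone and grey block look unmoved in the final top picture, as do the look-alikes.

**Disagreements:**
- My first estimate of the rail edge relative to the grip was about 3–4 mm off. I corrected it by feeling for contact.
- The final top picture puts the module's lip edge 1–2 mm farther from the robot than the other holder's. That is about the 1.5 mm play and less than a pixel.

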